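# Shut down the canister flushing bench

## Robot

A 6-joint arm with a two-finger parallel gripper is mounted at the origin on the work surface. World frame = base frame: x ahead of the robot, y to its left, z up, the work surface at z = 0. Lengths are in m, angles in degrees, forces in N, time in s.
With the tool pointing down it reaches from about 0.375 to 0.9 m from the base axis. Payload 3.1 kg.
Tool frame: the origin (TCP) lies on the centre line of the jaws, within the pads' length; the fingertips stand 25 mm ahead of it and the grasp point (between the pads) lies 6 mm ahead of it; z points along the fingers, y is the line along which they close (so a half turn about z gives the same grasp; the last joint's range is limited). The gripper opens to 87 mm and grips with 3 to 60 N. Pads are 19 mm wide; open, the fingers measure 117 mm over their backs; the gripper's body (75 mm by 190 mm) begins 51 mm behind the grasp point.
Start: joints at [66.836, 30.224, 82.088, -0, 67.689, -10.227], TCP at [0.14, 0.609, 0.248] pointing down, gripper open.
Joint ranges: [-176.69, 176.69], [-43.24, 126.21], [12.49, 139.97], [-82, 262], [0, 151.66], [-163.58, 163.58]. Speed limits (degrees/s): [159.86, 159.86, 180, 180, 180, 180].

## Interface

Orientations are given as a 3x3 rotation matrix whose columns are the frame's x, y, z axes.
In Python, from rig import read_state, capture, camera_params, hand_in gives the robot as it stands.
- The arm moves only by the tool apply_moves, never from a script. Its argument "rows" is a list of rows, each an object of numbers: "x", "y", "z": the shift along the tool's x, y, z in mm; "rx", "ry", "rz": the turn, a rotation vector about the tool's x, y, z in units of 6 degrees (1.0 is 6 degrees); "claw": the closure in counts, from 0 (fully open) to 255 (shut). A call has 1 to 10 rows; each row is the pose to reach, as a shift and turn from the pose commanded when the call began, along the tool's axes at that moment; what a row does not reach only later rows make up. A row lasts 1/8 s, in which the tool goes at most 62.5 mm and 10.7 degrees, less where a joint would pass 70% of its speed; a pose out of reach is approached as far as the arm can. A call with a gripper value outside its range is refused whole. The fingers move at their own pace and stop on an object; the grip force is fixed at half the most. Time passes only in rows, so rows that repeat a pose let the fingers close. It gives the time, the measured TCP pose, the force, the opening and the grip force at its end, in the units of the state.
- read_state(): the state, without advancing time (a new reading comes with each control period).
- capture(name): name is "scene" or "top" or "wrist"; returns (picture, depth): 400x640x3 uint8, red, green, blue; 400x640 float32, m along the optical axis (not along the pixel's ray), 0 where there is no reading.
- camera_params(name): a dict with "fx", "fy", "cx", "cy" (pixels), "xyz" and "orientation" of the camera in the world. Camera axes: x right, y up, looking along -z (the intrinsics and any distortion apply to the point x, -y, -z); pixel columns grow to the right and rows downward; lengths in m; the calibration is good to about 2 mm. A picture is of the moment at which its call begins: read the wrist's pose just before it. camera_params takes no time and is no camera call; for the wrist camera it gives the pose at the moment of the call.
- hand_in(): hands the job in; it is judged then, once.
The state is a dict: "time_s": time; "joint_positions": joint angles; "qvel": joint speeds; "tau": joint torques, N m; "position": TCP position; "tcp_rot": TCP orientation; "force": force on the tool from outside, world axes, zero at the start; "moment": the same for the moment, N m; "opening": opening from 0.0 (shut) to 1.0 (fully open); "grasp_force": force on a finger pad.
Only numpy, scipy, OpenCV 4.12 (cv2) and the standard library are available. Lean on these libraries where they do the work, as an engineer would, in place of code of your own. Each camera call takes 0.05 s, during which the arm holds its last target. There are 200 camera calls.

## Task

Shut down the bench where microfilm canisters were flushed with nitrogen: vent the manifold, first at the large supply coupler and then at the small return coupler: pull the sleeve fully back, hold it there for two seconds, then let go so that it springs fully home. With both vented, turn the gauge's bezel knob until its pointer reads zero. Press the lid of every canister on the bench fully home and stand all the canisters upright on the floor of the carrier tray (before or after the venting, as you like), without knocking the other things on the bench about.

Things in the scene. Friction and masses are not known exactly. Their poses are not given: they have to be found in the camera images.
- manifold: fixed purge manifold: aluminium block 60 x 230 x 76 mm high, origin at the centre of its underside. Two quick couplers stick out of its +x face, axes level along its own x, 50 mm above the table; mouths (open ends) 118 mm from the origin along +x. The supply coupler (larger) is at own y = +65 mm, the return coupler (smaller) at y = -65 mm. Nothing stands higher than 76 mm
- supply_sleeve_grip (a point): middle of the grip length of the supply coupler's sleeve, on its axis, moving with it; own x = the manifold's x, pointing out to the mouth. The sleeve is a knurled steel barrel, 42 mm diameter; 18 mm of barrel reaches toward the block from this point, then comes a 7 mm wide flange of 52 mm diameter; 18 mm of barrel reaches toward the mouth. Take it from above with a finger on each side
- supply_sleeve (a joint): travel of the supply sleeve in m: 0 = home (forward), 0.016 = fully back (toward the block, along the manifold's -x) at a stop. The spring pushes it home with 6 N at home and 13 N fully back
- return_sleeve_grip (a point): the same point on the return coupler's sleeve: barrel 28 mm diameter, flange 38 mm, same lengths
- return_sleeve (a joint): travel of the return sleeve in m: 0 = home, 0.016 = fully back; spring 4 N at home, 10 N fully back
- gauge: fixed low-pressure gauge lying face up, grey drum of 116 mm diameter, 30 mm high, origin at the centre of its underside; the zero mark, broader than the other ticks, is on the rim of the dial in the direction of its own +x
- bezel_grip (a point): on the gauge's axis, 56 mm above the table, in the grip bar of the bezel knob; its own x lies along the bar, toward the pointer. The bar is 58 mm long, 18 mm wide; its top is 69 mm and its foot 39 mm above the table
- bezel (a joint): angle of the bezel's pointer from the zero mark, rad, positive counterclockwise seen from above; 0 = the pointer reads zero. Stays where it is left (friction 0.05 N m); turns from -1.55 to 1.55
- tray: fixed steel carrier tray, open on top, 214 x 214 mm outside, walls 5 mm thick and 20 mm high, floor 5 mm thick, origin at the centre of its underside, sides along its own x and y
- can1: upright microfilm canister, 60 mm diameter, body 78 mm high, 0.27 kg, origin at the centre of its underside; on top a round grey lid of 48 mm diameter, 16 mm high, whose top is 94 mm above the origin when home. May be absent; the present ones stand on the table at the start
- can2: upright microfilm canister, 60 mm diameter, body 78 mm high, 0.27 kg, origin at the centre of its underside; on top a round grey lid of 48 mm diameter, 16 mm high, whose top is 94 mm above the origin when home. May be absent; the present ones stand on the table at the start
- can3: upright microfilm canister, 60 mm diameter, body 78 mm high, 0.27 kg, origin at the centre of its underside; on top a round grey lid of 48 mm diameter, 16 mm high, whose top is 94 mm above the origin when home. May be absent; the present ones stand on the table at the start
- can4: upright microfilm canister, 60 mm diameter, body 78 mm high, 0.27 kg, origin at the centre of its underside; on top a round grey lid of 48 mm diameter, 16 mm high, whose top is 94 mm above the origin when home. May be absent; the present ones stand on the table at the start
- lid1 (a joint): how far the lid of can1 stands proud, m: 0 = pressed fully home, up to 0.014. It slides along the canister's axis and is held by friction (7 N: press on the middle of its top with 8 to 20 N)
- lid2 (a joint): how far the lid of can2 stands proud, m: 0 = pressed fully home, up to 0.014. It slides along the canister's axis and is held by friction (7 N: press on the middle of its top with 8 to 20 N)
- lid3 (a joint): how far the lid of can3 stands proud, m: 0 = pressed fully home, up to 0.014. It slides along the canister's axis and is held by friction (7 N: press on the middle of its top with 8 to 20 N)
- lid4 (a joint): how far the lid of can4 stands proud, m: 0 = pressed fully home, up to 0.014. It slides along the canister's axis and is held by friction (7 N: press on the middle of its top with 8 to 20 N)
- tape_roll: bystander: cardboard roll of 52 mm diameter, 20 mm high, loose between the things
- film_reel: bystander: black reel of 70 mm diameter, 20 mm high
- stamp_pad: bystander: grey flat case 60 x 90 x 18 mm
- amber_bottle: bystander: amber bottle of 56 mm diameter, 120 mm high, beyond the gauge and canisters
- soft_brush: bystander: brush lying at the far edge
- pencil_cup: bystander: steel cup of 76 mm diameter, 95 mm high, at the far edge

How it is judged:
By the outcome, as a careful person would: the job done as asked, in the order asked, and still so for the second after the job is handed in, with the robot touching nothing.
Of can1, can2, can3, can4 only 3 to 4 are there at a start; the rules pass over those that are not, and their reading is None.
At some moment in a run one of can1, can2, can3, can4 may be knocked a few centimetres aside while the robot is not near it.
Once in a run the grip may slacken for a moment while it holds something.
It also fails if it takes over 200 s, if anything falls off the work surface, if the arm or the gripper's body presses on something with over 40 N, if the wrist force passes 120 N, or if a joint passes its speed limit or range.

## Working session

There is one attempt and no reset: what is moved stays moved. The work goes in short steps, Python scripts to look and compute and a tool call to move; the robot and the scene stay as the last step left them, time stands still between calls to the robot, and variables do not carry over. Pictures are saved under pics/ and viewed, at most 14 in all, crops included, and the job is handed in when it is done.

Besides the shell and the picture viewer there is one more tool, called after "Request:" as name([rows], argument=value, ...), one row to a line, values as JSON. apply_moves: Moves the arm, as the interface text tells. Its arguments: {"type":"object","properties":{"rows":{"type":"array"}},"required":["rows"]}

```bash
mkdir -p pics; ls; cat > h.py <<'E'
import numpy as np, cv2
from rig import read_state, capture, camera_params, hand_in
def save(n,img): cv2.imwrite('pics/'+n+'.png',img[...,::-1])
def pts(name,depth,P=None):
    P=P or camera_params(name); R=np.array(P['orientation']).reshape(3,3); t=np.array(P['xyz'])
    v,u=np.mgrid[:depth.shape[0],:depth.shape[1]]
    c=np.stack([(u-P['cx'])/P['fx']*depth,-(v-P['cy'])/P['fy']*depth,-depth],-1)
    return c@R.T+t
E
python3 - <<'E'
from h import *
s=read_state(); print(s)
for n in('top','scene'):
    P=camera_params(n); print(P); im,d=capture(n); save(n+'0',im); np.savez(n+'0',im=im,d=d)
    p=pts(n,d,P); print(np.percentile(p[d>0],[1,50,99],axis=0))
E
```

```text
pics
{'time_s': 0.0, 'joint_positions': array([ 6.68374316e+01,  3.02789469e+01,  8.21568636e+01, -4.67897042e-04,
        6.76897770e+01, -1.02286473e+01]), 'qvel': array([-0.03134059, -0.04802903,  0.07035751, -0.00477788,  0.01794668,
        0.03541749]), 'tau': array([-1.34987768e-03, -4.40047896e+01, -1.76588237e+01,  6.31576963e-02,
        5.84440981e-02, -1.78920427e-04]), 'position': array([0.13960501, 0.60850373, 0.24656914]), 'tcp_rot': array([[-9.74629384e-01,  2.23823217e-01, -8.55224842e-04],
       [ 2.23824525e-01,  9.74627369e-01, -2.01820210e-03],
       [ 3.81805052e-04, -2.15841936e-03, -9.99997598e-01]]), 'force': array([0.58558152, 0.27832893, 0.28918595]), 'moment': array([-0.03920722, -0.05439688, -0.031507  ]), 'grasp_force': 0.0, 'opening': 1.0034114950805408}
{'fx': 410.2874373329389, 'fy': 410.2874373329389, 'cx': 317.1563466292881, 'cy': 198.901893996199, 'xyz': array([0.40414375, 0.02591691, 1.08308319]), 'orientation': array([[ 0.00450749,  0.98664768, -0.16280675],
       [-0.99988568,  0.00679671,  0.01350671],
       [ 0.01443291,  0.16272725,  0.98656552]])}
[[ 8.85199287e-02 -1.13159938e+00 -7.50163693e-01]
 [ 5.85235471e-01  4.33001287e-03  3.83540683e-04]
 [ 1.27779260e+00  1.38260423e+00  1.20533484e-01]]
{'fx': 363.79097658309627, 'fy': 363.79097658309627, 'cx': 326.0456953344044, 'cy': 194.6204368167219, 'xyz': array([ 0.87460539, -0.47788167,  0.46335487]), 'orientation': array([[ 0.85132921, -0.29624653,  0.43298564],
       [ 0.52461249,  0.4736168 , -0.70743824],
       [ 0.00450685,  0.82941252,  0.55861844]])}
[[-1.22685925e+00 -4.44634380e-01 -7.52055020e-01]
 [ 5.19029598e-01  9.58617083e-02 -1.44778203e-04]
 [ 1.27242430e+00  2.24634347e+00  3.18021621e-01]]
```

View pics/top0.png

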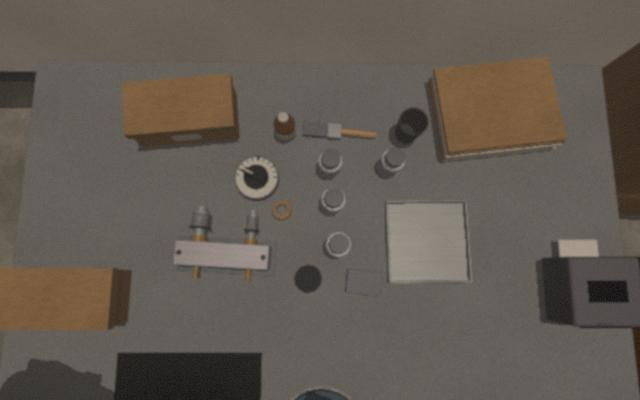

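View pics/scene0.png

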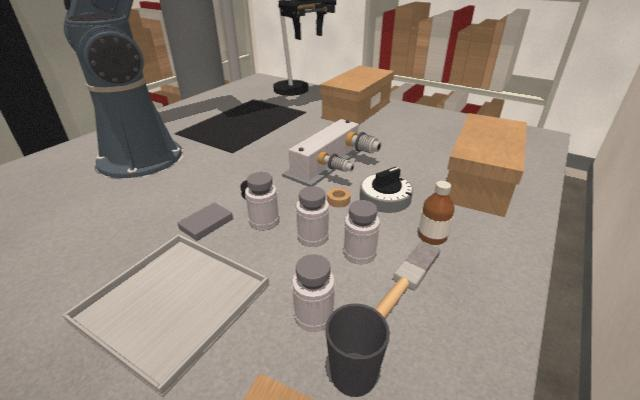

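The top view shows the manifold block at (222,255), with the supply mouth at (202,210) and the return mouth at (252,213). The gauge is at (257,178), the tray at (428,242), and four canisters stand at (330,160), (393,160), (333,200) and (338,245). The scene view confirms four canisters, lids proud by differing amounts.

```bash
cat >> h.py <<'E'
def region(p,x0,x1,y0,y1,z0,z1):
    return (p[...,0]>x0)&(p[...,0]<x1)&(p[...,1]>y0)&(p[...,1]<y1)&(p[...,2]>z0)&(p[...,2]<z1)
def circ(q):  # min enclosing circle of xy
    c,r=cv2.minEnclosingCircle(np.float32(q[:,:2]*1000)); return np.round(c,1),round(r,1)
E
python3 - <<'E'
from h import *
P=camera_params('top'); f=np.load('top0.npz'); d=f['d']; im=f['im']; p=pts('top',d,P)
for u,v in[(330,160),(393,160),(333,200),(338,245),(222,255),(202,210),(252,213),(257,178),(428,242),(282,210),(308,278),(364,282),(284,120),(411,125)]:
    print(u,v,np.round(p[v,u]*1000,1), im[v,u])
m=(region(p,0.1,1,-.5,.45,.012,.3)).astype(np.uint8)
n,l,st,_=cv2.connectedComponentsWithStats(m)
for i in range(1,n):
    if st[i,4]<30: continue
    q=p[l==i]; z=q[:,2]; t=q[z>np.percentile(z,97)-.006]
    r=cv2.minAreaRect(np.float32(q[:,:2]*1000))
    print(i,st[i],'zmax',round(np.percentile(z,97)*1000,1),'topc',np.round(t[:,:2].mean(0)*1000,1),circ(t),'rect',np.round(r[0]),np.round(r[1]),round(r[2],1))
E
```

```text
330 160 [663.2 -18.7 102.7] [98 92 91]
393 160 [ 664.5 -174.2  102.7] [99 93 88]
333 200 [563.9 -26.  100.5] [100  91  91]
338 245 [455.  -37.5 104.5] [103  97  93]
222 255 [430.8 242.   77.6] [149 138 134]
202 210 [542.6 300.   61.3] [120 117 108]
252 213 [536.1 175.2  59.6] [130 124 115]
257 178 [624.6 164.4  65.6] [41 40 39]
428 242 [ 469.2 -280.6    5.4] [146 140 130]
282 210 [551.8 104.2   3.5] [106  98  91]
308 278 [375.4  33.7  20.6] [55 51 50]
364 282 [ 365.9 -109.4   15.5] [98 93 89]
284 120 [759.   95.  119.3] [143 135 119]
411 125 [ 790.5 -246.6    4.1] [44 47 43]
1 [ 429   60   88  101 7241] zmax 75.8 topc [ 822.6 -404.1] (array([ 823.2, -411.5]), 153.6) rect [ 819. -411.] [240. 207.] 7.0
2 [ 139   73  101   72 6129] zmax 118.3 topc [801.5 337.8] (array([803.3, 340.5]), 133.7) rect [803. 341.] [141. 232.] 5.8
3 [395 107  34  36 753] zmax 96.9 topc [ 771. -232.] (array([ 769.7, -230.6]), 37.9) rect [ 769. -230.] [74. 74.] 26.6
4 [274 112  23  29 505] zmax 121.7 topc [768.   97.5] (array([768.4,  97.7]), 13.0) rect [766.  97.] [51. 56.] 14.0
5 [303 121  74  18 791] zmax 23.
[... 576 characters left out ...]
 19 225] zmax 24.0 topc [553.2 104. ] (array([553.3, 104.4]), 25.7) rect [552. 104.] [48. 50.] 0.7
12 [386 200  87  83 750] zmax 23.2 topc [ 470.7 -277. ] (array([ 473.7, -276.9]), 149.4) rect [ 473. -278.] [214. 216.] 0.8
13 [ 173  206   99   75 3413] zmax 79.4 topc [433.9 245. ] (array([432.7, 245. ]), 116.4) rect [462. 243.] [231. 177.] 87.0
15 [326 232  25  25 502] zmax 107.9 topc [460.1 -40.6] (array([460.5, -40.6]), 23.7) rect [459. -40.] [59. 58.] 88.2
30 [295 265  27  27 595] zmax 23.7 topc [375.9  33.5] (array([376. ,  33.6]), 34.7) rect [376.  34.] [65. 66.] 0.4
36 [346 268  37  28 838] zmax 21.9 topc [ 366.4 -109.9] (array([ 367.2, -109.5]), 52.2) rect [ 367. -109.] [90. 60.] 83.2
```

```bash
python3 - <<'E'
from h import *
P=camera_params('top'); f=np.load('top0.npz'); d=f['d']; p=pts('top',d,P)
q=p[region(p,.35,.5,.1,.4,.070,.085)]; r=cv2.minAreaRect(np.float32(q[:,:2]*1000)); print('block',r, np.median(q[:,2]))
for y0,y1 in((.27,.35),(.14,.21)):
    q=p[region(p,.47,.62,y0,y1,.03,.09)]
    for a in np.arange(.47,.58,.006):
        w=q[(q[:,0]>=a)&(q[:,0]<a+.006)]
        if len(w)>2: print(round(a*1e3),len(w),np.round([w[:,1].min()*1e3,w[:,1].max()*1e3,w[:,1].mean()*1e3,w[:,2].max()*1e3],0))
q=p[region(p,.57,.7,.1,.24,.06,.08)]; print('bar',cv2.minAreaRect(np.float32(q[:,:2]*1000)))
q=p[region(p,.57,.7,.1,.24,.02,.08)]; print('drum',circ(q))
s=read_state(); W=camera_params('wrist'); R=s['tcp_rot']; print(W['fx'],W['fy'],W['cx'],W['cy'],R.T@(W['xyz']-s['position']),R.T@W['orientation'])
im=f['im']; save('gz',cv2.resize(im[140:290,160:310],None,fx=4,fy=4,interpolation=cv2.INTER_CUBIC))
E
```

```text
block ((451.142822265625, 243.90798950195312), (230.2144317626953, 95.70622253417969), 86.93738555908203) 0.07603420479795331
470 39 [288. 325. 304.  73.]
476 29 [289. 325. 305.  73.]
482 32 [294. 318. 305.  66.]
488 22 [295. 319. 304.  68.]
494 44 [280. 325. 302.  76.]
500 44 [280. 329. 301.  78.]
506 46 [284. 323. 302.  74.]
512 41 [284. 324. 301.  74.]
518 44 [283. 324. 301.  74.]
524 42 [284. 322. 301.  74.]
530 36 [283. 322. 300.  73.]
536 40 [284. 323. 302.  71.]
542 25 [292. 319. 302.  64.]
548 25 [290. 315. 300.  65.]
470 26 [164. 191. 178.  66.]
476 17 [169. 184. 176.  62.]
482 14 [169. 184. 176.  61.]
488 34 [159. 194. 175.  70.]
494 30 [158. 195. 175.  71.]
500 30 [163. 190. 175.  67.]
506 25 [163. 187. 173.  67.]
512 26 [161. 187. 174.  66.]
518 31 [161. 188. 173.  67.]
524 25 [161. 188. 173.  66.]
530 21 [161. 186. 173.  66.]
536 21 [166. 181. 173.  60.]
542 14 [166. 181. 173.  60.]
578 17 [152. 188. 171.  35.]
bar ((636.3133544921875, 171.45135498046875), (58.75331115722656, 18.050552368164062), 64.79979705810547)
drum (array([622.9, 158.9]), 76.4)
355.8856577039271 355.8856577039271 320.0822105217432 199.44961404717725 [ 0.06691395 -0.00032672 -0.13686514] [[-2.96476681e-04  9.68226294e-01  2.50075502e-01]
 [ 9.99999954e-01  3.02511395e-04  1.43044007e-05]
 [-6.18007921e-05  2.50075495e-01 -9.68226339e-01]]
```

View pics/gz.png

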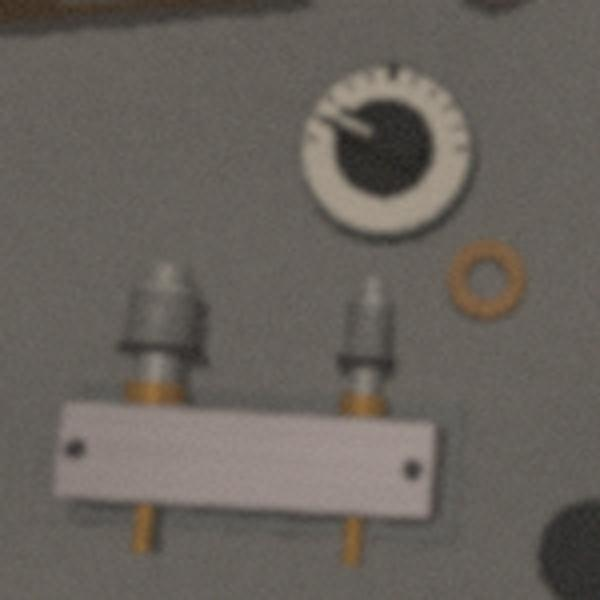

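The crop shows the pointer bar aimed up-left, from (370,133) to (325,115), and the zero mark near (392,70). The supply flange is at about (163,350), with its barrel above it. The return flange is at about (365,362).

```bash
cat >> h.py <<'E'
from scipy.spatial.transform import Rotation as Ro
def goal(x,y,z,yaw):  # mm, deg
    s=read_state(); R=np.array(s['tcp_rot']); a=np.radians(yaw); c,sn=np.cos(a),np.sin(a)
    T=np.array([[-c,-sn,0],[-sn,c,0],[0,0,-1]])
    print('t',round(s['time_s'],2),'pos',np.round(s['position']*1000,1),'F',np.round(s['force'],1),'open',round(s['opening'],3),'gf',round(s['grasp_force'],1))
    print('shift',np.round(R.T@(np.array([x,y,z])-s['position']*1000),1),'rot',np.round(Ro.from_matrix(R.T@T).as_rotvec(degrees=True)/6,3))
E
python3 -c "
from h import *
goal(513,303,190,-3.06)"
```

```text
t 0.1 pos [139.7 608.6 246.7] F [-0.1  1.1  0.8] open 1.004 gf 0.0
shift [-432.3 -214.1   56.9] rot [-0.018 -0.005 -1.646]
```

Request:
apply_moves([
  {"x": -432.3,"y": -214.1,"z": 56,"rz": -1.64},
  {"x": -432.3,"y": -214.1,"z": 56,"rz": -1.64},
  {"x": -432.3,"y": -214.1,"z": 56,"rz": -1.64},
  {"x": -432.3,"y": -214.1,"z": 56,"rz": -1.64},
  {"x": -432.3,"y": -214.1,"z": 56,"rz": -1.64},
  {"x": -432.3,"y": -214.1,"z": 56,"rz": -1.64},
  {"x": -432.3,"y": -214.1,"z": 56,"rz": -1.64},
  {"x": -432.3,"y": -214.1,"z": 56,"rz": -1.64},
  {"x": -432.3,"y": -214.1,"z": 56,"rz": -1.64},
  {"x": -432.3,"y": -214.1,"z": 56,"rz": -1.64},
])

```text
validation failed for argument at $.ro...
```

Request:
apply_moves([
  {"x": 0},
  {"x": 0},
])

```text
validation failed for argument at $.ro...
```

```bash
cat > man.py <<'E'
from h import *
goal(513,303,190,-3.06)
P=camera_params('wrist'); im,d=capture('wrist'); save('w1',im); np.savez('w1',im=im,d=d); p=pts('wrist',d,P)
y=np.radians(-3.06); X=np.array([np.cos(y),np.sin(y)]); Y=np.array([-X[1],X[0]])
a=p[...,:2]@X*1000; b=p[...,:2]@Y*1000; z=p[...,2]*1000
q=p[region(p,.36,.47,.1,.4,.070,.085)]
if len(q): print('block',len(q),cv2.minAreaRect(np.float32(q[:,:2]*1000)))
c0=np.array([513,303.])
for bb in (c0@Y, c0@Y-130):
    for k in np.arange(440,560,4):
        m=(a>=k)&(a<k+4)&(abs(b-bb)<35)&(z>35)&(z<90)
        if m.sum()>5: print(k,m.sum(),np.round([*np.percentile(b[m],[1,99]),np.percentile(z[m],98)],1), round(np.mean(np.percentile(b[m],[1,99])),1))
    print()
print('X',X,'Y',Y)
E
python3 man.py
```

```text
t 0.1 pos [139.7 608.6 246.7] F [-0.1  1.1  0.8] open 1.004 gf 0.0
shift [-432.3 -214.1   56.9] rot [-0.018 -0.005 -1.646]


X [ 0.99857418 -0.05338169] Y [0.05338169 0.99857418]
```

View pics/w1.png

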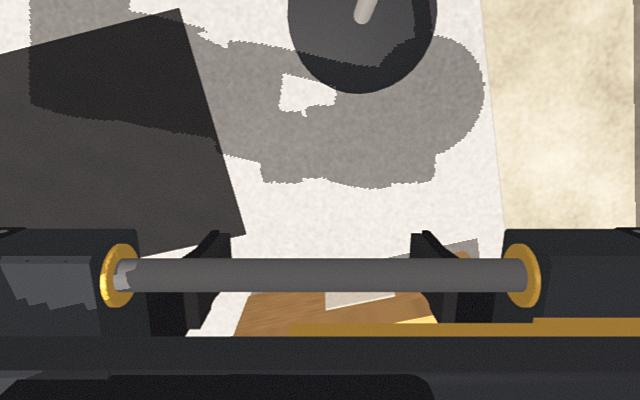

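The move was refused, and the picture shows only the start view: the jaws are at rows 230–330 and image-up is tool +x. I'll send every key in each row.

Request:
apply_moves([
  {"x": -432.3,"y": -214.1,"z": 56,"rx": 0,"ry": 0,"rz": -1.64,"claw": 0},
  {"x": -432.3,"y": -214.1,"z": 56,"rx": 0,"ry": 0,"rz": -1.64,"claw": 0},
  {"x": -432.3,"y": -214.1,"z": 56,"rx": 0,"ry": 0,"rz": -1.64,"claw": 0},
  {"x": -432.3,"y": -214.1,"z": 56,"rx": 0,"ry": 0,"rz": -1.64,"claw": 0},
  {"x": -432.3,"y": -214.1,"z": 56,"rx": 0,"ry": 0,"rz": -1.64,"claw": 0},
  {"x": -432.3,"y": -214.1,"z": 56,"rx": 0,"ry": 0,"rz": -1.64,"claw": 0},
  {"x": -432.3,"y": -214.1,"z": 56,"rx": 0,"ry": 0,"rz": -1.64,"claw": 0},
  {"x": -432.3,"y": -214.1,"z": 56,"rx": 0,"ry": 0,"rz": -1.64,"claw": 0},
  {"x": -432.3,"y": -214.1,"z": 56,"rx": 0,"ry": 0,"rz": -1.64,"claw": 0},
  {"x": -432.3,"y": -214.1,"z": 56,"rx": 0,"ry": 0,"rz": -1.64,"claw": 0},
])

```text
time_s: 1.4
position: [0.5125, 0.3037, 0.1911]
tcp_rot: [[-0.999, 0.055, -0.002], [0.055, 0.999, -0.0], [0.002, -0.0, -1.0]]
force: [0.1, 0.7, 0.2]
opening: 1.0
grasp_force: 0.0
```

```bash
python3 man.py
```

```text
t 1.4 pos [512.5 303.7 191.1] F [0.1 0.7 0.2] open 1.0 gf 0.0
shift [-0.6 -0.6  1.1] rot [-0.001 -0.017 -0.012]
block 30262 ((433.375244140625, 245.8863525390625), (229.59886169433594, 61.9721565246582), 86.68577575683594)
440 601 [296.  364.2  77.1] 330.1
444 598 [295.7 364.3  76.9] 330.0
448 269 [297.1 362.2  73.3] 329.6
452 261 [314.6 351.2  69.4] 332.9
456 269 [315.2 351.2  69.4] 333.2
460 189 [315.5 351.4  69.3] 333.5
464 175 [320.7 345.4  63.4] 333.1
468 173 [320.6 345.4  63.5] 333.0
472 170 [320.6 345.5  63.8] 333.0
476 165 [320.5 345.6  63.7] 333.1
480 646 [309.  357.9  75.8] 333.4
484 312 [308.2 358.   76.1] 333.1
488 211 [312.7 353.7  71.5] 333.2
492 253 [313.5 353.5  71.9] 333.5
496 289 [312.5 354.1  72.1] 333.3
500 263 [313.2 354.   71.4] 333.6
504 243 [312.7 352.9  71.8] 332.8
508 278 [312.3 354.1  71.7] 333.2
512 251 [313.1 353.6  71.5] 333.3
516 248 [312.4 353.2  71.7] 332.8
520 207 [312.8 353.4  71.2] 333.1
524 42 [323.8 344.3  63.8] 334.1
528 149 [320.9 345.4  63.7] 333.2
532 143 [320.9 345.5  63.5] 333.2
536 29 [321.1 345.   62.9] 333.0

440 561 [165.6 233.9  77.2] 
[... 174 characters left out ...]
3
464 127 [195.9 212.8  59.2] 204.4
468 129 [196.8 212.8  59.5] 204.8
472 125 [197.  212.5  59.8] 204.7
476 129 [196.3 212.5  59.7] 204.4
480 428 [186.9 222.1  69. ] 204.5
484 237 [187.9 222.4  69.1] 205.2
488 174 [191.6 217.5  64.7] 204.6
492 175 [192.8 218.1  65. ] 205.5
496 199 [191.4 218.1  64.8] 204.8
500 199 [191.1 217.6  64.3] 204.4
504 176 [192.6 217.9  65. ] 205.3
508 191 [191.9 218.1  64.9] 205.0
512 189 [191.8 217.6  64.4] 204.7
516 173 [192.4 217.8  64.8] 205.1
520 140 [192.7 217.   64. ] 204.8
524 76 [196.8 212.3  59.5] 204.5
528 110 [196.5 212.5  59.6] 204.5
532 110 [196.  212.7  59.3] 204.4
536 20 [198.4 212.   59.6] 205.2

X [ 0.99857418 -0.05338169] Y [0.05338169 0.99857418]
```

Request:
apply_moves([
  {"x": -2.5,"y": 2.6,"z": 50,"rx": 0,"ry": 0,"rz": 0,"claw": 0},
  {"x": -2.5,"y": 2.6,"z": 95,"rx": 0,"ry": 0,"rz": 0,"claw": 0},
  {"x": -2.5,"y": 2.6,"z": 120,"rx": 0,"ry": 0,"rz": 0,"claw": 0},
  {"x": -2.5,"y": 2.6,"z": 135,"rx": 0,"ry": 0,"rz": 0,"claw": 0},
  {"x": -2.5,"y": 2.6,"z": 135,"rx": 0,"ry": 0,"rz": 0,"claw": 0},
  {"x": -2.5,"y": 2.6,"z": 135,"rx": 0,"ry": 0,"rz": 0,"claw": 0},
])

```text
time_s: 2.2
position: [0.5165, 0.3069, 0.0577]
tcp_rot: [[-0.999, 0.053, 0.002], [0.053, 0.999, 0.001], [-0.002, 0.001, -1.0]]
force: [0.1, -0.7, 0.1]
opening: 1.007
grasp_force: 0.0
```

Request:
apply_moves([
  {"x": 0,"y": 0,"z": 0,"rx": 0,"ry": 0,"rz": 0,"claw": 140},
  {"x": 0,"y": 0,"z": 0,"rx": 0,"ry": 0,"rz": 0,"claw": 140},
  {"x": 0,"y": 0,"z": 0,"rx": 0,"ry": 0,"rz": 0,"claw": 140},
  {"x": 0,"y": 0,"z": 0,"rx": 0,"ry": 0,"rz": 0,"claw": 140},
  {"x": 0,"y": 0,"z": 0,"rx": 0,"ry": 0,"rz": 0,"claw": 140},
  {"x": 0,"y": 0,"z": 0,"rx": 0,"ry": 0,"rz": 0,"claw": 140},
])

```text
time_s: 2.95
position: [0.5159, 0.3065, 0.0565]
tcp_rot: [[-0.999, 0.054, 0.0], [0.054, 0.999, 0.001], [-0.0, 0.001, -1.0]]
force: [-0.7, 2.2, -0.1]
opening: 0.472
grasp_force: 30.0
```

Request:
apply_moves([
  {"x": 4,"y": 0,"z": 0,"rx": 0,"ry": 0,"rz": 0,"claw": 140},
  {"x": 8,"y": 0,"z": 0,"rx": 0,"ry": 0,"rz": 0,"claw": 140},
  {"x": 12,"y": 0,"z": 0,"rx": 0,"ry": 0,"rz": 0,"claw": 140},
  {"x": 15,"y": 0,"z": 0,"rx": 0,"ry": 0,"rz": 0,"claw": 140},
  {"x": 17,"y": 0,"z": 0,"rx": 0,"ry": 0,"rz": 0,"claw": 140},
  {"x": 18,"y": 0,"z": 0,"rx": 0,"ry": 0,"rz": 0,"claw": 140},
  {"x": 18,"y": 0,"z": 0,"rx": 0,"ry": 0,"rz": 0,"claw": 140},
  {"x": 18,"y": 0,"z": 0,"rx": 0,"ry": 0,"rz": 0,"claw": 140},
])

```text
time_s: 3.95
position: [0.504, 0.3072, 0.0566]
tcp_rot: [[-0.998, 0.053, 0.012], [0.053, 0.999, 0.002], [-0.012, 0.002, -1.0]]
force: [10.7, -1.6, -8.8]
opening: 0.476
grasp_force: 30.0
```

Request:
apply_moves([
  {"x": 3,"y": 0,"z": 0,"rx": 0,"ry": 0,"rz": 0,"claw": 140},
  {"x": 6,"y": 0,"z": 0,"rx": 0,"ry": 0,"rz": 0,"claw": 140},
  {"x": 8,"y": 0,"z": 0,"rx": 0,"ry": 0,"rz": 0,"claw": 140},
  {"x": 8,"y": 0,"z": 0,"rx": 0,"ry": 0,"rz": 0,"claw": 140},
  {"x": 8,"y": 0,"z": 0,"rx": 0,"ry": 0,"rz": 0,"claw": 140},
  {"x": 8,"y": 0,"z": 0,"rx": 0,"ry": 0,"rz": 0,"claw": 140},
])

```text
time_s: 4.7
position: [0.4996, 0.3075, 0.0566]
tcp_rot: [[-0.998, 0.053, 0.019], [0.053, 0.999, 0.003], [-0.019, 0.004, -1.0]]
force: [17.3, -4.9, -14.9]
opening: 0.472
grasp_force: 30.0
```

Request:
apply_moves([
  {"x": 2,"y": 0,"z": 0,"rx": 0,"ry": 0,"rz": 0,"claw": 140},
  {"x": 2,"y": 0,"z": 0,"rx": 0,"ry": 0,"rz": 0,"claw": 140},
  {"x": 2,"y": 0,"z": 0,"rx": 0,"ry": 0,"rz": 0,"claw": 140},
  {"x": 2,"y": 0,"z": 0,"rx": 0,"ry": 0,"rz": 0,"claw": 140},
  {"x": 2,"y": 0,"z": 0,"rx": 0,"ry": 0,"rz": 0,"claw": 140},
  {"x": 2,"y": 0,"z": 0,"rx": 0,"ry": 0,"rz": 0,"claw": 140},
  {"x": 2,"y": 0,"z": 0,"rx": 0,"ry": 0,"rz": 0,"claw": 140},
  {"x": 2,"y": 0,"z": 0,"rx": 0,"ry": 0,"rz": 0,"claw": 140},
  {"x": 2,"y": 0,"z": 0,"rx": 0,"ry": 0,"rz": 0,"claw": 140},
  {"x": 2,"y": 0,"z": 0,"rx": 0,"ry": 0,"rz": 0,"claw": 140},
])

```text
time_s: 5.95
position: [0.4995, 0.3075, 0.0567]
tcp_rot: [[-0.998, 0.052, 0.023], [0.052, 0.999, 0.003], [-0.022, 0.004, -1.0]]
force: [20.6, -7.3, -16.3]
opening: 0.471
grasp_force: 30.0
```

Request:
apply_moves([
  {"x": 0,"y": 0,"z": 0,"rx": 0,"ry": 0,"rz": 0,"claw": 140},
  {"x": 0,"y": 0,"z": 0,"rx": 0,"ry": 0,"rz": 0,"claw": 140},
  {"x": 0,"y": 0,"z": 0,"rx": 0,"ry": 0,"rz": 0,"claw": 140},
  {"x": 0,"y": 0,"z": 0,"rx": 0,"ry": 0,"rz": 0,"claw": 140},
  {"x": 0,"y": 0,"z": 0,"rx": 0,"ry": 0,"rz": 0,"claw": 140},
  {"x": 0,"y": 0,"z": 0,"rx": 0,"ry": 0,"rz": 0,"claw": 140},
  {"x": 0,"y": 0,"z": 0,"rx": 0,"ry": 0,"rz": 0,"claw": 140},
  {"x": 0,"y": 0,"z": 0,"rx": 0,"ry": 0,"rz": 0,"claw": 140},
  {"x": 0,"y": 0,"z": 0,"rx": 0,"ry": 0,"rz": 0,"claw": 140},
  {"x": 0,"y": 0,"z": 0,"rx": 0,"ry": 0,"rz": 0,"claw": 140},
])

```text
time_s: 7.2
position: [0.4972, 0.3076, 0.0569]
tcp_rot: [[-0.998, 0.053, 0.018], [0.053, 0.999, 0.003], [-0.018, 0.004, -1.0]]
force: [15.7, -4.9, -11.5]
opening: 0.48
grasp_force: 33.7
```

Request:
apply_moves([
  {"x": 1.5,"y": 0,"z": 0,"rx": 0,"ry": 0,"rz": 0,"claw": 140},
  {"x": 1.5,"y": 0,"z": 0,"rx": 0,"ry": 0,"rz": 0,"claw": 140},
  {"x": 1.5,"y": 0,"z": 0,"rx": 0,"ry": 0,"rz": 0,"claw": 140},
  {"x": 1.5,"y": 0,"z": 0,"rx": 0,"ry": 0,"rz": 0,"claw": 140},
  {"x": 1.5,"y": 0,"z": 0,"rx": 0,"ry": 0,"rz": 0,"claw": 140},
  {"x": 1.5,"y": 0,"z": 0,"rx": 0,"ry": 0,"rz": 0,"claw": 140},
  {"x": 1.5,"y": 0,"z": 0,"rx": 0,"ry": 0,"rz": 0,"claw": 140},
  {"x": 1.5,"y": 0,"z": 0,"rx": 0,"ry": 0,"rz": 0,"claw": 140},
  {"x": 1.5,"y": 0,"z": 0,"rx": 0,"ry": 0,"rz": 0,"claw": 140},
  {"x": 1.5,"y": 0,"z": 0,"rx": 0,"ry": 0,"rz": 0,"claw": 140},
])

```text
time_s: 8.45
position: [0.4972, 0.3076, 0.0569]
tcp_rot: [[-0.998, 0.053, 0.021], [0.053, 0.999, 0.003], [-0.021, 0.004, -1.0]]
force: [18.9, -6.7, -14.2]
opening: 0.473
grasp_force: 34.7
```

Request:
apply_moves([
  {"x": 0,"y": 0,"z": 0,"rx": 0,"ry": 0,"rz": 0,"claw": 140},
  {"x": 0,"y": 0,"z": 0,"rx": 0,"ry": 0,"rz": 0,"claw": 140},
  {"x": 0,"y": 0,"z": 0,"rx": 0,"ry": 0,"rz": 0,"claw": 140},
  {"x": 0,"y": 0,"z": 0,"rx": 0,"ry": 0,"rz": 0,"claw": 140},
  {"x": 0,"y": 0,"z": 0,"rx": 0,"ry": 0,"rz": 0,"claw": 140},
  {"x": 0,"y": 0,"z": 0,"rx": 0,"ry": 0,"rz": 0,"claw": 140},
  {"x": 0,"y": 0,"z": 0,"rx": 0,"ry": 0,"rz": 0,"claw": 140},
  {"x": 0,"y": 0,"z": 0,"rx": 0,"ry": 0,"rz": 0,"claw": 140},
  {"x": 0,"y": 0,"z": 0,"rx": 0,"ry": 0,"rz": 0,"claw": 140},
  {"x": 0,"y": 0,"z": 0,"rx": 0,"ry": 0,"rz": 0,"claw": 140},
])

```text
time_s: 9.7
position: [0.4972, 0.3076, 0.0569]
tcp_rot: [[-0.998, 0.053, 0.021], [0.053, 0.999, 0.003], [-0.021, 0.004, -1.0]]
force: [18.5, -6.0, -12.7]
opening: 0.479
grasp_force: 34.7
```

Request:
apply_moves([
  {"x": 0,"y": 0,"z": 0,"rx": 0,"ry": 0,"rz": 0,"claw": 0},
  {"x": 0,"y": 0,"z": 0,"rx": 0,"ry": 0,"rz": 0,"claw": 0},
  {"x": 0,"y": 0,"z": 0,"rx": 0,"ry": 0,"rz": 0,"claw": 0},
  {"x": 0,"y": 0,"z": 0,"rx": 0,"ry": 0,"rz": 0,"claw": 0},
  {"x": 0,"y": 0,"z": 0,"rx": 0,"ry": 0,"rz": 0,"claw": 0},
  {"x": -15,"y": 0,"z": -50,"rx": 0,"ry": 0,"rz": 0,"claw": 0},
  {"x": -20,"y": 0,"z": -110,"rx": 0,"ry": 0,"rz": 0,"claw": 0},
  {"x": -20,"y": 0,"z": -135,"rx": 0,"ry": 0,"rz": 0,"claw": 0},
  {"x": -20,"y": 0,"z": -135,"rx": 0,"ry": 0,"rz": 0,"claw": 0},
  {"x": -20,"y": 0,"z": -135,"rx": 0,"ry": 0,"rz": 0,"claw": 0},
])

```text
time_s: 10.95
position: [0.505, 0.3062, 0.1902]
tcp_rot: [[-0.999, 0.054, -0.003], [0.054, 0.999, -0.001], [0.003, -0.001, -1.0]]
force: [-0.9, -0.4, -0.3]
opening: 0.997
grasp_force: 0.0
```

```bash
python3 man.py | sed -n '1,2p;/^47[26]/p;/^48/p;/^49/p;/^5[12]/p'
python3 -c "
from h import *
X=np.array([.99857,-.05338]);Y=np.array([.05338,.99857]);r=498*X+204.5*Y;print(r)
goal(r[0],r[1],56,-3.06)"
```

```text
t 10.95 pos [505.  306.2 190.2] F [-0.9 -0.4 -0.3] open 0.997 gf 0.0
shift [-8.2 -2.7  0.1] rot [-0.013 -0.029 -0.005]
472 171 [321.  346.   63.7] 333.5
476 171 [320.9 346.1  63.7] 333.5
480 682 [309.1 357.9  75.9] 333.5
484 304 [308.5 358.5  76.1] 333.5
488 197 [313.8 353.1  71.6] 333.5
492 254 [313.  353.5  71.7] 333.3
496 283 [312.8 354.1  71.6] 333.4
512 249 [312.9 353.8  72. ] 333.3
516 239 [313.3 353.5  71.8] 333.4
520 212 [313.1 353.8  71. ] 333.5
524 32 [324.1 342.9  63.5] 333.5
528 139 [321.2 345.9  63.9] 333.5
472 125 [196.7 212.6  59.1] 204.6
476 128 [195.8 212.7  59.4] 204.2
480 451 [186.7 222.1  68.9] 204.4
484 220 [187.9 222.2  69. ] 205.0
488 164 [191.8 217.8  64.2] 204.8
492 176 [192.  218.2  64.6] 205.1
496 200 [191.2 218.1  65. ] 204.6
512 191 [191.3 217.4  64.4] 204.4
516 160 [192.5 218.1  64.8] 205.3
520 146 [192.2 217.2  64.3] 204.7
524 69 [197.1 212.6  59.1] 204.9
528 114 [196.5 212.5  59.6] 204.5
[508.20407  177.624325]
t 11.0 pos [504.9 306.1 189.7] F [ 0.1 -0.2  0.2] open 1.003 gf 0.0
shift [ -10.8 -127.9  133.9] rot [-0.016 -0.037 -0.005]
```

Request:
apply_moves([
  {"x": -10.8,"y": -62,"z": 10,"rx": 0,"ry": 0,"rz": 0,"claw": 0},
  {"x": -10.8,"y": -110,"z": 30,"rx": 0,"ry": 0,"rz": 0,"claw": 0},
  {"x": -10.8,"y": -127.9,"z": 50,"rx": 0,"ry": 0,"rz": 0,"claw": 0},
  {"x": -10.8,"y": -127.9,"z": 90,"rx": 0,"ry": 0,"rz": 0,"claw": 0},
  {"x": -10.8,"y": -127.9,"z": 120,"rx": 0,"ry": 0,"rz": 0,"claw": 0},
  {"x": -10.8,"y": -127.9,"z": 134,"rx": 0,"ry": 0,"rz": 0,"claw": 0},
  {"x": -10.8,"y": -127.9,"z": 134,"rx": 0,"ry": 0,"rz": 0,"claw": 0},
  {"x": -10.8,"y": -127.9,"z": 134,"rx": 0,"ry": 0,"rz": 0,"claw": 0},
])

```text
time_s: 12.0
position: [0.5108, 0.1786, 0.0581]
tcp_rot: [[-0.999, 0.054, 0.001], [0.054, 0.999, 0.0], [-0.001, 0.0, -1.0]]
force: [0.1, -0.6, -0.4]
opening: 1.003
grasp_force: 0.0
```

Request:
apply_moves([
  {"x": 0,"y": 0,"z": 0,"rx": 0,"ry": 0,"rz": 0,"claw": 185},
  {"x": 0,"y": 0,"z": 0,"rx": 0,"ry": 0,"rz": 0,"claw": 185},
  {"x": 0,"y": 0,"z": 0,"rx": 0,"ry": 0,"rz": 0,"claw": 185},
  {"x": 0,"y": 0,"z": 0,"rx": 0,"ry": 0,"rz": 0,"claw": 185},
  {"x": 0,"y": 0,"z": 0,"rx": 0,"ry": 0,"rz": 0,"claw": 185},
  {"x": 0,"y": 0,"z": 0,"rx": 0,"ry": 0,"rz": 0,"claw": 185},
  {"x": 0,"y": 0,"z": 0,"rx": 0,"ry": 0,"rz": 0,"claw": 185},
  {"x": 0,"y": 0,"z": 0,"rx": 0,"ry": 0,"rz": 0,"claw": 185},
])

```text
time_s: 13.0
position: [0.5102, 0.1768, 0.0575]
tcp_rot: [[-0.999, 0.052, -0.001], [0.052, 0.999, -0.003], [0.001, -0.003, -1.0]]
force: [-0.0, -6.1, 0.3]
opening: 0.31
grasp_force: 30.0
```

Request:
apply_moves([
  {"x": 4,"y": -1.5,"z": 0,"rx": 0,"ry": 0,"rz": 0,"claw": 185},
  {"x": 8,"y": -1.5,"z": 0,"rx": 0,"ry": 0,"rz": 0,"claw": 185},
  {"x": 12,"y": -1.5,"z": 0,"rx": 0,"ry": 0,"rz": 0,"claw": 185},
  {"x": 16,"y": -1.5,"z": 0,"rx": 0,"ry": 0,"rz": 0,"claw": 185},
  {"x": 20,"y": -1.5,"z": 0,"rx": 0,"ry": 0,"rz": 0,"claw": 185},
  {"x": 23,"y": -1.5,"z": 0,"rx": 0,"ry": 0,"rz": 0,"claw": 185},
  {"x": 25,"y": -1.5,"z": 0,"rx": 0,"ry": 0,"rz": 0,"claw": 185},
  {"x": 25,"y": -1.5,"z": 0,"rx": 0,"ry": 0,"rz": 0,"claw": 185},
  {"x": 25,"y": -1.5,"z": 0,"rx": 0,"ry": 0,"rz": 0,"claw": 185},
  {"x": 25,"y": -1.5,"z": 0,"rx": 0,"ry": 0,"rz": 0,"claw": 185},
])

```text
time_s: 14.25
position: [0.4939, 0.1776, 0.0576]
tcp_rot: [[-0.998, 0.053, 0.017], [0.053, 0.999, 0.0], [-0.017, 0.001, -1.0]]
force: [14.3, -6.1, -14.9]
opening: 0.316
grasp_force: 30.0
```

Request:
apply_moves([
  {"x": 1.5,"y": 0,"z": 0,"rx": 0,"ry": 0,"rz": 0,"claw": 185},
  {"x": 1.5,"y": 0,"z": 0,"rx": 0,"ry": 0,"rz": 0,"claw": 185},
  {"x": 1.5,"y": 0,"z": 0,"rx": 0,"ry": 0,"rz": 0,"claw": 185},
  {"x": 1.5,"y": 0,"z": 0,"rx": 0,"ry": 0,"rz": 0,"claw": 185},
  {"x": 1.5,"y": 0,"z": 0,"rx": 0,"ry": 0,"rz": 0,"claw": 185},
])

```text
time_s: 14.88
position: [0.4938, 0.1776, 0.0576]
tcp_rot: [[-0.998, 0.053, 0.02], [0.053, 0.999, 0.0], [-0.02, 0.002, -1.0]]
force: [15.4, -5.8, -16.6]
opening: 0.316
grasp_force: 30.0
```

Request:
apply_moves([
  {"x": 0,"y": 0,"z": 0,"rx": 0,"ry": 0,"rz": 0,"claw": 185},
  {"x": 0,"y": 0,"z": 0,"rx": 0,"ry": 0,"rz": 0,"claw": 185},
  {"x": 0,"y": 0,"z": 0,"rx": 0,"ry": 0,"rz": 0,"claw": 185},
  {"x": 0,"y": 0,"z": 0,"rx": 0,"ry": 0,"rz": 0,"claw": 185},
  {"x": 0,"y": 0,"z": 0,"rx": 0,"ry": 0,"rz": 0,"claw": 185},
  {"x": 0,"y": 0,"z": 0,"rx": 0,"ry": 0,"rz": 0,"claw": 185},
  {"x": 0,"y": 0,"z": 0,"rx": 0,"ry": 0,"rz": 0,"claw": 185},
  {"x": 0,"y": 0,"z": 0,"rx": 0,"ry": 0,"rz": 0,"claw": 185},
  {"x": 0,"y": 0,"z": 0,"rx": 0,"ry": 0,"rz": 0,"claw": 185},
  {"x": 0,"y": 0,"z": 0,"rx": 0,"ry": 0,"rz": 0,"claw": 185},
])

```text
time_s: 16.12
position: [0.4938, 0.1776, 0.0576]
tcp_rot: [[-0.998, 0.053, 0.02], [0.053, 0.999, 0.0], [-0.02, 0.002, -1.0]]
force: [15.9, -6.3, -15.1]
opening: 0.309
grasp_force: 30.0
```

Request:
apply_moves([
  {"x": 0,"y": 0,"z": 0,"rx": 0,"ry": 0,"rz": 0,"claw": 185},
  {"x": 0,"y": 0,"z": 0,"rx": 0,"ry": 0,"rz": 0,"claw": 185},
  {"x": 0,"y": 0,"z": 0,"rx": 0,"ry": 0,"rz": 0,"claw": 185},
  {"x": 0,"y": 0,"z": 0,"rx": 0,"ry": 0,"rz": 0,"claw": 185},
  {"x": 0,"y": 0,"z": 0,"rx": 0,"ry": 0,"rz": 0,"claw": 185},
  {"x": 0,"y": 0,"z": 0,"rx": 0,"ry": 0,"rz": 0,"claw": 185},
  {"x": 0,"y": 0,"z": 0,"rx": 0,"ry": 0,"rz": 0,"claw": 185},
  {"x": 0,"y": 0,"z": 0,"rx": 0,"ry": 0,"rz": 0,"claw": 185},
  {"x": 0,"y": 0,"z": 0,"rx": 0,"ry": 0,"rz": 0,"claw": 185},
  {"x": 0,"y": 0,"z": 0,"rx": 0,"ry": 0,"rz": 0,"claw": 185},
])

```text
time_s: 17.38
position: [0.4938, 0.1776, 0.0576]
tcp_rot: [[-0.998, 0.053, 0.02], [0.053, 0.999, 0.0], [-0.02, 0.002, -1.0]]
force: [16.1, -6.4, -16.9]
opening: 0.316
grasp_force: 30.0
```

Held steadily at the stop for about 3 s. Next I release and rise, then check that the sleeve is home.

Request:
apply_moves([
  {"x": 0,"y": 0,"z": 0,"rx": 0,"ry": 0,"rz": 0,"claw": 0},
  {"x": 0,"y": 0,"z": 0,"rx": 0,"ry": 0,"rz": 0,"claw": 0},
  {"x": 0,"y": 0,"z": 0,"rx": 0,"ry": 0,"rz": 0,"claw": 0},
  {"x": 0,"y": 0,"z": 0,"rx": 0,"ry": 0,"rz": 0,"claw": 0},
  {"x": 0,"y": 0,"z": 0,"rx": 0,"ry": 0,"rz": 0,"claw": 0},
  {"x": -15,"y": 0,"z": -50,"rx": 0,"ry": 0,"rz": 0,"claw": 0},
  {"x": -20,"y": 0,"z": -110,"rx": 0,"ry": 0,"rz": 0,"claw": 0},
  {"x": -20,"y": 0,"z": -135,"rx": 0,"ry": 0,"rz": 0,"claw": 0},
  {"x": -20,"y": 0,"z": -135,"rx": 0,"ry": 0,"rz": 0,"claw": 0},
  {"x": -20,"y": 0,"z": -135,"rx": 0,"ry": 0,"rz": 0,"claw": 0},
])

```text
time_s: 18.62
position: [0.5024, 0.177, 0.1914]
tcp_rot: [[-0.999, 0.054, -0.003], [0.054, 0.999, -0.0], [0.003, -0.0, -1.0]]
force: [-0.5, 0.6, -0.3]
opening: 0.999
grasp_force: 0.0
```

```bash
python3 man.py | sed -n '1,2p;/^47[26]/p;/^48/p;/^49/p;/^52/p'
python3 -c "
from h import *
goal(690,171,220,-3.06)"
```

```text
t 18.62 pos [502.4 177.  191.4] F [-0.5  0.6 -0.3] open 0.999 gf 0.0
shift [ -3.8 126.3   1.3] rot [-0.005 -0.027 -0.006]
472 191 [320.2 343.3  63.5] 331.8
476 182 [320.2 343.7  63.3] 332.0
480 675 [307.9 356.5  75.8] 332.2
484 332 [307.6 353.5  76. ] 330.5
488 237 [312.1 348.2  71.4] 330.2
492 276 [312.2 350.3  71.8] 331.2
496 309 [312.1 351.1  71.7] 331.6
520 224 [312.4 345.5  71.5] 329.0
524 58 [318.5 339.9  63.1] 329.2
528 157 [320.2 343.5  63.5] 331.9
472 112 [195.2 211.6  59.4] 203.4
476 113 [195.1 211.6  59.8] 203.4
480 420 [185.4 221.2  69.1] 203.3
484 209 [184.7 221.9  69.3] 203.3
488 148 [189.4 216.9  64.9] 203.2
492 165 [190.3 217.3  65. ] 203.8
496 180 [189.3 217.3  64.7] 203.3
520 129 [189.7 216.9  64.5] 203.3
524 62 [195.2 211.4  59.8] 203.3
528 105 [194.7 212.   59.5] 203.3
t 18.68 pos [502.2 177.  190.9] F [ 0.1 -0.5  0.2] open 0.996 gf 0.0
shift [-187.7    4.1  -29.8] rot [-0.007 -0.036 -0.006]
```

Request:
apply_moves([
  {"x": -187.7,"y": 4.1,"z": -25,"rx": 0,"ry": 0,"rz": 0,"claw": 0},
  {"x": -187.7,"y": 4.1,"z": -25,"rx": 0,"ry": 0,"rz": 0,"claw": 0},
  {"x": -187.7,"y": 4.1,"z": -25,"rx": 0,"ry": 0,"rz": 0,"claw": 0},
  {"x": -187.7,"y": 4.1,"z": -25,"rx": 0,"ry": 0,"rz": 0,"claw": 0},
  {"x": -187.7,"y": 4.1,"z": -25,"rx": 0,"ry": 0,"rz": 0,"claw": 0},
  {"x": -187.7,"y": 4.1,"z": -25,"rx": 0,"ry": 0,"rz": 0,"claw": 0},
  {"x": -187.7,"y": 4.1,"z": -25,"rx": 0,"ry": 0,"rz": 0,"claw": 0},
])

```text
time_s: 19.55
position: [0.69, 0.1714, 0.2173]
tcp_rot: [[-0.999, 0.053, -0.002], [0.053, 0.999, -0.0], [0.002, -0.0, -1.0]]
force: [0.3, -0.6, 0.3]
opening: 0.998
grasp_force: 0.0
```

```bash
cat > ga.py <<'E'
from h import *
import sys
s=read_state(); P=camera_params('wrist'); im,d=capture('wrist'); np.savez('g',im=im,d=d); p=pts('wrist',d,P)
print(s['position'])
q=p[region(p,.57,.71,.09,.26,.062,.076)]; r=cv2.minAreaRect(np.float32(q[:,:2]*1000)); print('bar',len(q),r)
q=p[region(p,.57,.71,.09,.26,.024,.036)]; c,rad=circ(q); print('drum',c,rad,np.median(q[:,2]))
# rectified top view of the dial plane z=30mm
zt=.030; R=np.array(P['orientation']); g=np.arange(-64,64,.25)/1000
yy,xx=np.meshgrid(-g,-g); W=np.stack([c[0]/1000+xx,c[1]/1000+yy,np.full_like(xx,zt)],-1)
C=(W-P['xyz'])@R; u=P['fx']*C[...,0]/-C[...,2]+P['cx']; v=-P['fy']*C[...,1]/-C[...,2]+P['cy']
top=cv2.remap(im,np.float32(u),np.float32(v),cv2.INTER_CUBIC); save(sys.argv[1],top)
gr=cv2.cvtColor(top,cv2.COLOR_RGB2GRAY).astype(float)
ang=np.arange(-100,100,1.); 
for rr in(46,50,54):
    a=np.radians(ang); cc=256-rr*4*np.sin(a); ro=256-rr*4*np.cos(a)
    val=cv2.remap(np.float32(gr),np.float32(cc)[None],np.float32(ro)[None],cv2.INTER_LINEAR)[0]
    print(rr,[(int(t),int(x)) for t,x in zip(ang,val) if x<np.median(val)-35])
E
python3 ga.py g1
```

```text
[0.69000115 0.17144995 0.21733445]
bar 1694 ((635.5370483398438, 171.94180297851562), (57.984291076660156, 18.025543212890625), 65.01074981689453)
drum [635.5 172.2] 58.0 0.030755963990192176
46 [(-90, 124), (-89, 139), (-73, 118), (-72, 123), (-56, 130), (-39, 126), (-38, 137), (-23, 133), (-22, 89), (-21, 129), (-3, 140), (11, 133), (12, 85), (13, 90), (29, 83), (30, 49), (31, 116), (46, 115), (47, 54), (48, 115), (63, 118), (64, 38), (65, 43), (66, 127), (81, 69), (82, 44), (83, 134)]
50 [(-91, 115), (-90, 22), (-89, 89), (-74, 119), (-73, 31), (-72, 95), (-57, 132), (-56, 42), (-55, 86), (-40, 117), (-39, 42), (-38, 112), (-23, 141), (-22, 54), (-21, 92), (-7, 85), (-6, 21), (-5, 14), (-4, 11), (-3, 37), (-2, 103), (12, 91), (13, 61), (29, 97), (30, 45), (31, 125), (46, 121), (47, 37), (48, 106), (64, 52), (65, 77), (81, 86), (82, 26), (83, 137)]
54 [(-7, 81), (-6, 20), (-5, 17), (-4, 19), (-3, 36), (-2, 84), (58, 101), (69, 98), (79, 101), (80, 102), (81, 102), (89, 98), (90, 101), (91, 100)]
```

View pics/g1.png

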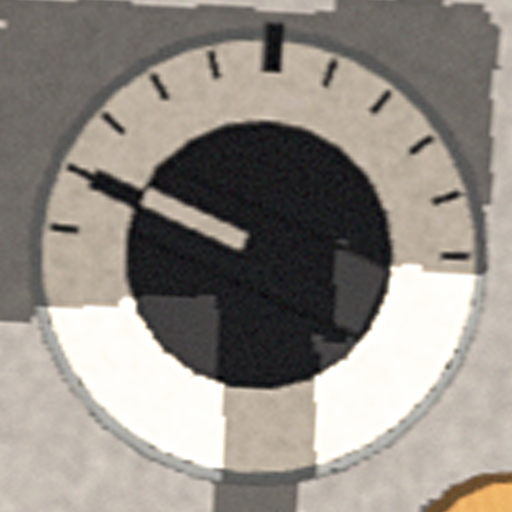

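The rectified dial shows the zero mark broad at (273,47), about −4.5° in the world, and the pointer at (90,178), about 65°. The turn is −69.5°.

```bash
python3 -c "
from h import *
goal(635.5,172,115,65)"
```

```text
t 19.6 pos [690.3 171.5 217.6] F [-0.1  0.7 -0.3] open 1.002 gf 0.0
shift [ 54.7  -2.4 102.7] rot [ 4.0000e-03 -8.0000e-03 -1.1345e+01]
```

Request:
apply_moves([
  {"x": 54.7,"y": -2.4,"z": 15,"rx": 0,"ry": 0,"rz": -1.7,"claw": 0},
  {"x": 54.7,"y": -2.4,"z": 30,"rx": 0,"ry": 0,"rz": -3.4,"claw": 0},
  {"x": 54.7,"y": -2.4,"z": 50,"rx": 0,"ry": 0,"rz": -5.1,"claw": 0},
  {"x": 54.7,"y": -2.4,"z": 70,"rx": 0,"ry": 0,"rz": -6.8,"claw": 0},
  {"x": 54.7,"y": -2.4,"z": 85,"rx": 0,"ry": 0,"rz": -8.5,"claw": 0},
  {"x": 54.7,"y": -2.4,"z": 100,"rx": 0,"ry": 0,"rz": -10.2,"claw": 0},
  {"x": 54.7,"y": -2.4,"z": 102,"rx": 0,"ry": 0,"rz": -11.34,"claw": 0},
  {"x": 54.7,"y": -2.4,"z": 102,"rx": 0,"ry": 0,"rz": -11.34,"claw": 0},
  {"x": 54.7,"y": -2.4,"z": 102,"rx": 0,"ry": 0,"rz": -11.34,"claw": 0},
  {"x": 54.7,"y": -2.4,"z": 102,"rx": 0,"ry": 0,"rz": -11.34,"claw": 0},
])

```text
time_s: 20.85
position: [0.6368, 0.1718, 0.1161]
tcp_rot: [[-0.424, -0.905, 0.001], [-0.905, 0.424, 0.0], [-0.0, -0.001, -1.0]]
force: [0.1, 0.1, 0.3]
opening: 1.001
grasp_force: 0.0
```

```bash
python3 -c "
from h import *
goal(635.5,172,69,65); print(read_state()['joint_positions'])"
```

```text
t 20.85 pos [636.8 171.8 116.1] F [0.1 0.1 0.3] open 1.001 gf 0.0
shift [ 0.4  1.3 47.1] rot [-0.007  0.004 -0.018]
[ 5.40671094e+00  4.17945927e+01  8.27335552e+01 -1.11619046e-03
  5.54238811e+01 -1.49482609e+02]
```

Request:
apply_moves([
  {"x": 0.4,"y": 1.3,"z": 20,"rx": 0,"ry": 0,"rz": 0,"claw": 0},
  {"x": 0.4,"y": 1.3,"z": 35,"rx": 0,"ry": 0,"rz": 0,"claw": 60},
  {"x": 0.4,"y": 1.3,"z": 47,"rx": 0,"ry": 0,"rz": 0,"claw": 120},
  {"x": 0.4,"y": 1.3,"z": 47,"rx": 0,"ry": 0,"rz": 0,"claw": 160},
  {"x": 0.4,"y": 1.3,"z": 47,"rx": 0,"ry": 0,"rz": 0,"claw": 225},
  {"x": 0.4,"y": 1.3,"z": 47,"rx": 0,"ry": 0,"rz": 0,"claw": 225},
  {"x": 0.4,"y": 1.3,"z": 47,"rx": 0,"ry": 0,"rz": 0,"claw": 225},
  {"x": 0.4,"y": 1.3,"z": 47,"rx": 0,"ry": 0,"rz": 0,"claw": 225},
  {"x": 0.4,"y": 1.3,"z": 47,"rx": 0,"ry": 0,"rz": 0,"claw": 225},
  {"x": 0.4,"y": 1.3,"z": 47,"rx": 0,"ry": 0,"rz": 0,"claw": 225},
])

```text
time_s: 22.1
position: [0.6345, 0.1723, 0.0687]
tcp_rot: [[-0.423, -0.906, -0.001], [-0.906, 0.423, 0.0], [0.0, 0.001, -1.0]]
force: [-2.5, 1.2, 2.5]
opening: 0.202
grasp_force: 30.0
```

```bash
python3 -c "
from h import *
goal(635.5,172,69,-4.5); print(read_state()['moment'])"
```

```text
t 22.1 pos [634.5 172.3  68.7] F [-2.5  1.2  2.5] open 0.202 gf 30.0
shift [-0.2 -1.  -0.3] rot [ 1.1000e-02 -1.1000e-02  1.1574e+01]
[ 0.3253645   0.46565492 -0.00859055]
```

Request:
apply_moves([
  {"x": 0,"y": -0.5,"z": 0,"rx": 0,"ry": 0,"rz": 1.2,"claw": 225},
  {"x": 0,"y": -0.5,"z": 0,"rx": 0,"ry": 0,"rz": 2.4,"claw": 225},
  {"x": 0,"y": -0.5,"z": 0,"rx": 0,"ry": 0,"rz": 3.6,"claw": 225},
  {"x": 0,"y": -0.5,"z": 0,"rx": 0,"ry": 0,"rz": 4.8,"claw": 225},
  {"x": 0,"y": -0.5,"z": 0,"rx": 0,"ry": 0,"rz": 6,"claw": 225},
  {"x": 0,"y": -0.5,"z": 0,"rx": 0,"ry": 0,"rz": 7.2,"claw": 225},
  {"x": 0,"y": -0.5,"z": 0,"rx": 0,"ry": 0,"rz": 8.4,"claw": 225},
  {"x": 0,"y": -0.5,"z": 0,"rx": 0,"ry": 0,"rz": 9.6,"claw": 225},
  {"x": 0,"y": -0.5,"z": 0,"rx": 0,"ry": 0,"rz": 10.8,"claw": 225},
  {"x": 0,"y": -0.5,"z": 0,"rx": 0,"ry": 0,"rz": 11.58,"claw": 225},
])

```text
time_s: 23.35
position: [0.6346, 0.1722, 0.0687]
tcp_rot: [[-0.997, 0.082, -0.002], [0.082, 0.997, 0.0], [0.002, 0.0, -1.0]]
force: [-3.4, 2.0, 3.1]
opening: 0.201
grasp_force: 30.0
```

Request:
apply_moves([
  {"x": 0,"y": 0,"z": 0,"rx": 0,"ry": 0,"rz": 0,"claw": 225},
  {"x": 0,"y": 0,"z": 0,"rx": 0,"ry": 0,"rz": 0,"claw": 225},
  {"x": 0,"y": 0,"z": 0,"rx": 0,"ry": 0,"rz": 0,"claw": 225},
])

```text
time_s: 23.72
position: [0.6347, 0.1722, 0.0687]
tcp_rot: [[-0.997, 0.078, -0.002], [0.078, 0.997, 0.001], [0.002, 0.0, -1.0]]
force: [-5.0, 1.9, 4.1]
opening: 0.206
grasp_force: 30.0
```

```bash
python3 -c "
from h import *
goal(635.5,172,69,-4.5); print(read_state()['moment'])"
```

```text
t 23.73 pos [634.7 172.2  68.7] F [-5.   1.9  4.1] open 0.206 gf 30.0
shift [-0.8 -0.1 -0.3] rot [ 0.004 -0.021  0.003]
[ 0.52378325  0.75870845 -0.07053224]
```

Yaw is −4.5°. Next I release, rise and move back to check.

Request:
apply_moves([
  {"x": 0,"y": 0,"z": 0,"rx": 0,"ry": 0,"rz": 0,"claw": 0},
  {"x": 0,"y": 0,"z": 0,"rx": 0,"ry": 0,"rz": 0,"claw": 0},
  {"x": 0,"y": 0,"z": 0,"rx": 0,"ry": 0,"rz": 0,"claw": 0},
  {"x": 0,"y": 0,"z": 0,"rx": 0,"ry": 0,"rz": 0,"claw": 0},
  {"x": 0,"y": 0,"z": -50,"rx": 0,"ry": 0,"rz": 0,"claw": 0},
  {"x": -30,"y": 0,"z": -110,"rx": 0,"ry": 0,"rz": 0,"claw": 0},
  {"x": -55,"y": 0,"z": -150,"rx": 0,"ry": 0,"rz": 0,"claw": 0},
  {"x": -55,"y": 0,"z": -150,"rx": 0,"ry": 0,"rz": 0,"claw": 0},
  {"x": -55,"y": 0,"z": -150,"rx": 0,"ry": 0,"rz": 0,"claw": 0},
])

```text
time_s: 24.85
position: [0.6894, 0.1672, 0.2176]
tcp_rot: [[-0.997, 0.079, -0.002], [0.079, 0.997, -0.0], [0.002, -0.0, -1.0]]
force: [-0.7, -0.2, 0.3]
opening: 0.994
grasp_force: 0.0
```

```bash
python3 ga.py g2 | cut -c1-300
python3 - <<'E'
from h import *
P=camera_params('top'); im,d=capture('top'); p=pts('top',d,P)
m=(region(p,.3,.8,-.45,.08,.085,.115)).astype(np.uint8)
n,l,st,_=cv2.connectedComponentsWithStats(m)
for i in range(1,n):
    if st[i,4]>60: q=p[l==i]; print(st[i,4],circ(q[q[:,2]>np.percentile(q[:,2],90)-.008]),np.round(np.median(q[:,2])*1000,1))
goal(670,-20.5,170,-4.5)
E
```

```text
[0.68943602 0.1672279  0.21759249]
bar 1670 ((635.6832885742188, 171.6646728515625), (17.4587345123291, 57.65635299682617), 85.93877410888672)
drum [635.6 171.9] 58.0 0.03076071094700475
46 [(-90, 116), (-89, 140), (-74, 131), (-73, 93), (-72, 115), (-57, 137), (-56, 101), (-55, 120), (-39, 89), (-38, 98), (-22, 96), (-21, 111), (-8, 137), (-7, 59), (-6, 18), (-5, 14), (-4, 21), (-3, 31), (-2, 78), (12, 109), (13, 78), (29, 135), (30, 77), (31, 126), (46, 133), (47, 59), (48, 75), (
50 [(-91, 105), (-90, 25), (-89, 116), (-74, 114), (-73, 36), (-72, 99), (-56, 39), (-55, 92), (-39, 65), (-38, 77), (-22, 76), (-21, 77), (-7, 106), (-6, 37), (-5, 18), (-4, 16), (-3, 21), (-2, 82), (12, 111), (13, 60), (14, 123), (29, 134), (30, 48), (31, 102), (47, 53), (48, 70), (64, 59), (65, 4
54 [(-7, 86), (-6, 34), (-5, 22), (-4, 23), (-3, 19), (-2, 70)]
174 (array([ 768.7, -231.1]), 38.4) 93.9
311 (array([ 674. , -180.4]), 24.2) 105.2
300 (array([670.4, -21. ]), 24.0) 103.8
312 (array([533.5,  -9.5]), 23.8) 102.9
317 (array([460.7, -40.7]), 23.8) 105.2
t 24.95 pos [688.6 167.3 216.2] F [-0.5 -0.2 -0. ] open 0.999 gf 0.0
shift [   3.4 -188.6   46.4] rot [-0.007 -0.048 -0.005]
```

The pointer bar now lies at −4.1° against the mark at −4.5°, so the gauge reads zero. One canister has been knocked to (533,−10). Next come the lids.

Request:
apply_moves([
  {"x": 3.4,"y": -62,"z": 10,"rx": 0,"ry": 0,"rz": 0,"claw": 255},
  {"x": 3.4,"y": -124,"z": 20,"rx": 0,"ry": 0,"rz": 0,"claw": 255},
  {"x": 3.4,"y": -188.6,"z": 40,"rx": 0,"ry": 0,"rz": 0,"claw": 255},
  {"x": 3.4,"y": -188.6,"z": 70,"rx": 0,"ry": 0,"rz": 0,"claw": 255},
  {"x": 3.4,"y": -188.6,"z": 75,"rx": 0,"ry": 0,"rz": 0,"claw": 255},
  {"x": 3.4,"y": -188.6,"z": 75,"rx": 0,"ry": 0,"rz": 0,"claw": 255},
  {"x": 3.4,"y": -188.6,"z": 75,"rx": 0,"ry": 0,"rz": 0,"claw": 255},
])

```text
time_s: 25.82
position: [0.6729, -0.0192, 0.1446]
tcp_rot: [[-0.997, 0.077, 0.002], [0.077, 0.997, -0.0], [-0.002, -0.0, -1.0]]
force: [-0.4, 0.1, 0.5]
opening: 0.287
grasp_force: 0.0
```

Request:
apply_moves([
  {"x": 0,"y": 0,"z": 6,"rx": 0,"ry": 0,"rz": 0,"claw": 255},
  {"x": 0,"y": 0,"z": 12,"rx": 0,"ry": 0,"rz": 0,"claw": 255},
  {"x": 0,"y": 0,"z": 16,"rx": 0,"ry": 0,"rz": 0,"claw": 255},
  {"x": 0,"y": 0,"z": 20,"rx": 0,"ry": 0,"rz": 0,"claw": 255},
  {"x": 0,"y": 0,"z": 22,"rx": 0,"ry": 0,"rz": 0,"claw": 255},
  {"x": 0,"y": 0,"z": 24,"rx": 0,"ry": 0,"rz": 0,"claw": 255},
  {"x": 0,"y": 0,"z": 24,"rx": 0,"ry": 0,"rz": 0,"claw": 255},
  {"x": 0,"y": 0,"z": 24,"rx": 0,"ry": 0,"rz": 0,"claw": 255},
])

```text
time_s: 26.82
position: [0.6724, -0.0203, 0.1206]
tcp_rot: [[-0.997, 0.079, 0.001], [0.079, 0.997, -0.0], [-0.001, 0.0, -1.0]]
force: [-1.5, 0.7, 5.7]
opening: 0.003
grasp_force: 2.7
```

Request:
apply_moves([
  {"x": 0,"y": 0,"z": 2,"rx": 0,"ry": 0,"rz": 0,"claw": 255},
  {"x": 0,"y": 0,"z": 4,"rx": 0,"ry": 0,"rz": 0,"claw": 255},
  {"x": 0,"y": 0,"z": 5,"rx": 0,"ry": 0,"rz": 0,"claw": 255},
  {"x": 0,"y": 0,"z": 5,"rx": 0,"ry": 0,"rz": 0,"claw": 255},
  {"x": 0,"y": 0,"z": 5,"rx": 0,"ry": 0,"rz": 0,"claw": 255},
])

```text
time_s: 27.45
position: [0.673, -0.0204, 0.1193]
tcp_rot: [[-0.997, 0.079, 0.003], [0.079, 0.997, -0.001], [-0.003, -0.0, -1.0]]
force: [-5.2, 1.3, 20.7]
opening: 0.004
grasp_force: 10.5
```

Request:
apply_moves([
  {"x": 0,"y": 0,"z": -40,"rx": 0,"ry": 0,"rz": 0,"claw": 255},
  {"x": 0,"y": 0,"z": -40,"rx": 0,"ry": 0,"rz": 0,"claw": 255},
  {"x": 0,"y": 0,"z": -40,"rx": 0,"ry": 0,"rz": 0,"claw": 255},
])

```text
time_s: 27.82
position: [0.6718, -0.0203, 0.1541]
tcp_rot: [[-0.997, 0.079, -0.001], [0.079, 0.997, 0.0], [0.001, 0.0, -1.0]]
force: [-0.7, 0.5, -1.1]
opening: 0.005
grasp_force: 0.0
```

```bash
python3 -c "
from h import *
goal(674,-180.4,140,-4.5)"
```

```text
t 27.82 pos [671.8 -20.3 154.1] F [-0.7  0.5 -1.1] open 0.005 gf 0.0
shift [ -14.8 -159.4   14.1] rot [ 0.001 -0.008 -0.006]
```

Request:
apply_moves([
  {"x": -5,"y": -55,"z": 0,"rx": 0,"ry": 0,"rz": 0,"claw": 255},
  {"x": -10,"y": -110,"z": 0,"rx": 0,"ry": 0,"rz": 0,"claw": 255},
  {"x": -14.8,"y": -159.4,"z": 8,"rx": 0,"ry": 0,"rz": 0,"claw": 255},
  {"x": -14.8,"y": -159.4,"z": 14,"rx": 0,"ry": 0,"rz": 0,"claw": 255},
  {"x": -14.8,"y": -159.4,"z": 14,"rx": 0,"ry": 0,"rz": 0,"claw": 255},
  {"x": -14.8,"y": -159.4,"z": 14,"rx": 0,"ry": 0,"rz": 0,"claw": 255},
])

```text
time_s: 28.58
position: [0.674, -0.1787, 0.1399]
tcp_rot: [[-0.997, 0.078, -0.002], [0.078, 0.997, 0.001], [0.002, 0.001, -1.0]]
force: [0.1, -0.2, 0.3]
opening: 0.003
grasp_force: 0.0
```

Request:
apply_moves([
  {"x": 0,"y": 0,"z": 4,"rx": 0,"ry": 0,"rz": 0,"claw": 255},
  {"x": 0,"y": 0,"z": 8,"rx": 0,"ry": 0,"rz": 0,"claw": 255},
  {"x": 0,"y": 0,"z": 12,"rx": 0,"ry": 0,"rz": 0,"claw": 255},
  {"x": 0,"y": 0,"z": 16,"rx": 0,"ry": 0,"rz": 0,"claw": 255},
  {"x": 0,"y": 0,"z": 19,"rx": 0,"ry": 0,"rz": 0,"claw": 255},
  {"x": 0,"y": 0,"z": 21,"rx": 0,"ry": 0,"rz": 0,"claw": 255},
  {"x": 0,"y": 0,"z": 21,"rx": 0,"ry": 0,"rz": 0,"claw": 255},
  {"x": 0,"y": 0,"z": 21,"rx": 0,"ry": 0,"rz": 0,"claw": 255},
])

```text
time_s: 29.58
position: [0.6746, -0.1798, 0.1208]
tcp_rot: [[-0.997, 0.079, 0.001], [0.079, 0.997, 0.001], [-0.001, 0.001, -1.0]]
force: [-1.4, 0.9, 6.7]
opening: 0.005
grasp_force: 2.7
```

Same pattern as before, so 4.5 mm more, then rise.

Request:
apply_moves([
  {"x": 0,"y": 0,"z": 2,"rx": 0,"ry": 0,"rz": 0,"claw": 255},
  {"x": 0,"y": 0,"z": 4,"rx": 0,"ry": 0,"rz": 0,"claw": 255},
  {"x": 0,"y": 0,"z": 4.5,"rx": 0,"ry": 0,"rz": 0,"claw": 255},
  {"x": 0,"y": 0,"z": 4.5,"rx": 0,"ry": 0,"rz": 0,"claw": 255},
  {"x": 0,"y": 0,"z": 4.5,"rx": 0,"ry": 0,"rz": 0,"claw": 255},
])

```text
time_s: 30.2
position: [0.675, -0.18, 0.1194]
tcp_rot: [[-0.997, 0.079, 0.002], [0.079, 0.997, -0.0], [-0.002, -0.0, -1.0]]
force: [-4.9, 3.2, 18.0]
opening: 0.003
grasp_force: 8.8
```

Request:
apply_moves([
  {"x": 0,"y": 0,"z": -40,"rx": 0,"ry": 0,"rz": 0,"claw": 255},
  {"x": 0,"y": 0,"z": -40,"rx": 0,"ry": 0,"rz": 0,"claw": 255},
  {"x": 0,"y": 0,"z": -40,"rx": 0,"ry": 0,"rz": 0,"claw": 255},
])

```text
time_s: 30.58
position: [0.6741, -0.1802, 0.1547]
tcp_rot: [[-0.997, 0.079, -0.001], [0.079, 0.997, 0.0], [0.001, 0.0, -1.0]]
force: [-0.2, -0.2, 0.1]
opening: 0.008
grasp_force: 0.0
```

```bash
python3 -c "
from h import *
goal(533.5,-9.5,140,-4.5)"
```

```text
t 30.57 pos [ 674.1 -180.2  154.7] F [-0.2 -0.2  0.1] open 0.008 gf 0.0
shift [153.6 159.1  14.8] rot [ 0.002 -0.006 -0.006]
```

Request:
apply_moves([
  {"x": 40,"y": 40,"z": 0,"rx": 0,"ry": 0,"rz": 0,"claw": 255},
  {"x": 80,"y": 80,"z": 0,"rx": 0,"ry": 0,"rz": 0,"claw": 255},
  {"x": 120,"y": 120,"z": 0,"rx": 0,"ry": 0,"rz": 0,"claw": 255},
  {"x": 153.6,"y": 159.1,"z": 8,"rx": 0,"ry": 0,"rz": 0,"claw": 255},
  {"x": 153.6,"y": 159.1,"z": 14,"rx": 0,"ry": 0,"rz": 0,"claw": 255},
  {"x": 153.6,"y": 159.1,"z": 14,"rx": 0,"ry": 0,"rz": 0,"claw": 255},
  {"x": 153.6,"y": 159.1,"z": 14,"rx": 0,"ry": 0,"rz": 0,"claw": 255},
])

```text
time_s: 31.45
position: [0.5352, -0.0108, 0.1408]
tcp_rot: [[-0.997, 0.08, 0.001], [0.08, 0.997, -0.0], [-0.001, -0.0, -1.0]]
force: [-0.5, -1.1, 0.7]
opening: 0.004
grasp_force: 0.0
```

Request:
apply_moves([
  {"x": 0,"y": -0.5,"z": 4,"rx": 0,"ry": 0,"rz": 0,"claw": 255},
  {"x": 0,"y": -0.5,"z": 8,"rx": 0,"ry": 0,"rz": 0,"claw": 255},
  {"x": 0,"y": -0.5,"z": 12,"rx": 0,"ry": 0,"rz": 0,"claw": 255},
  {"x": 0,"y": -0.5,"z": 16,"rx": 0,"ry": 0,"rz": 0,"claw": 255},
  {"x": 0,"y": -0.5,"z": 19,"rx": 0,"ry": 0,"rz": 0,"claw": 255},
  {"x": 0,"y": -0.5,"z": 22,"rx": 0,"ry": 0,"rz": 0,"claw": 255},
  {"x": 0,"y": -0.5,"z": 24,"rx": 0,"ry": 0,"rz": 0,"claw": 255},
  {"x": 0,"y": -0.5,"z": 24,"rx": 0,"ry": 0,"rz": 0,"claw": 255},
  {"x": 0,"y": -0.5,"z": 24,"rx": 0,"ry": 0,"rz": 0,"claw": 255},
])

```text
time_s: 32.58
position: [0.534, -0.0105, 0.1193]
tcp_rot: [[-0.997, 0.079, 0.001], [0.079, 0.997, -0.001], [-0.001, -0.001, -1.0]]
force: [-3.8, 1.4, 17.0]
opening: 0.007
grasp_force: 8.4
```

Request:
apply_moves([
  {"x": 0,"y": 0,"z": -40,"rx": 0,"ry": 0,"rz": 0,"claw": 255},
  {"x": 0,"y": 0,"z": -40,"rx": 0,"ry": 0,"rz": 0,"claw": 255},
  {"x": 0,"y": 0,"z": -40,"rx": 0,"ry": 0,"rz": 0,"claw": 255},
])

```text
time_s: 32.95
position: [0.5335, -0.0101, 0.1567]
tcp_rot: [[-0.997, 0.079, -0.001], [0.079, 0.997, 0.0], [0.001, 0.0, -1.0]]
force: [-1.2, -0.0, 0.2]
opening: 0.007
grasp_force: 0.0
```

```bash
python3 -c "
from h import *
goal(460.5,-40.7,140,-4.5)"
```

```text
t 32.95 pos [533.5 -10.1 156.7] F [-1.2 -0.   0.2] open 0.007 gf 0.0
shift [ 70.3 -36.3  16.7] rot [ 0.001 -0.005 -0.006]
```

Request:
apply_moves([
  {"x": 35,"y": -18,"z": 0,"rx": 0,"ry": 0,"rz": 0,"claw": 255},
  {"x": 70.3,"y": -36.3,"z": 6,"rx": 0,"ry": 0,"rz": 0,"claw": 255},
  {"x": 70.3,"y": -36.3,"z": 16,"rx": 0,"ry": 0,"rz": 0,"claw": 255},
  {"x": 70.3,"y": -36.3,"z": 16,"rx": 0,"ry": 0,"rz": 0,"claw": 255},
  {"x": 70.3,"y": -36.3,"z": 16,"rx": 0,"ry": 0,"rz": 0,"claw": 255},
])

```text
time_s: 33.58
position: [0.462, -0.0409, 0.1408]
tcp_rot: [[-0.997, 0.079, 0.001], [0.079, 0.997, -0.0], [-0.001, -0.0, -1.0]]
force: [-0.0, 1.1, -0.6]
opening: 0.007
grasp_force: 0.0
```

Request:
apply_moves([
  {"x": 0,"y": 0,"z": 4,"rx": 0,"ry": 0,"rz": 0,"claw": 255},
  {"x": 0,"y": 0,"z": 8,"rx": 0,"ry": 0,"rz": 0,"claw": 255},
  {"x": 0,"y": 0,"z": 12,"rx": 0,"ry": 0,"rz": 0,"claw": 255},
  {"x": 0,"y": 0,"z": 16,"rx": 0,"ry": 0,"rz": 0,"claw": 255},
  {"x": 0,"y": 0,"z": 19,"rx": 0,"ry": 0,"rz": 0,"claw": 255},
  {"x": 0,"y": 0,"z": 22,"rx": 0,"ry": 0,"rz": 0,"claw": 255},
  {"x": 0,"y": 0,"z": 24,"rx": 0,"ry": 0,"rz": 0,"claw": 255},
  {"x": 0,"y": 0,"z": 24,"rx": 0,"ry": 0,"rz": 0,"claw": 255},
  {"x": 0,"y": 0,"z": 24,"rx": 0,"ry": 0,"rz": 0,"claw": 255},
])

```text
time_s: 34.7
position: [0.4612, -0.0408, 0.1191]
tcp_rot: [[-0.997, 0.079, 0.002], [0.079, 0.997, -0.001], [-0.002, -0.0, -1.0]]
force: [-3.0, 1.5, 20.7]
opening: 0.003
grasp_force: 10.9
```

Request:
apply_moves([
  {"x": 0,"y": 0,"z": -50,"rx": 0,"ry": 0,"rz": 0,"claw": 255},
  {"x": 0,"y": 0,"z": -60,"rx": 0,"ry": 0,"rz": 0,"claw": 0},
  {"x": 0,"y": 0,"z": -60,"rx": 0,"ry": 0,"rz": 0,"claw": 0},
  {"x": 0,"y": 0,"z": -60,"rx": 0,"ry": 0,"rz": 0,"claw": 0},
  {"x": 0,"y": 0,"z": -60,"rx": 0,"ry": 0,"rz": 0,"claw": 0},
  {"x": 0,"y": 0,"z": -60,"rx": 0,"ry": 0,"rz": 0,"claw": 0},
])

```text
time_s: 35.45
position: [0.4605, -0.0408, 0.1763]
tcp_rot: [[-0.997, 0.079, -0.002], [0.079, 0.997, 0.001], [0.002, 0.0, -1.0]]
force: [0.1, 0.1, 0.4]
opening: 0.49
grasp_force: 0.0
```

```bash
cat > cans.py <<'E'
from h import *
P=camera_params('top'); im,d=capture('top'); p=pts('top',d,P)
m=(region(p,.3,.8,-.45,.08,.08,.115)).astype(np.uint8)
n,l,st,_=cv2.connectedComponentsWithStats(m)
for i in range(1,n):
    if st[i,4]>60: q=p[l==i]; print(st[i,4],circ(q[q[:,2]>np.percentile(q[:,2],90)-.008]),np.round(np.median(q[:,2])*1000,1))
q=p[region(p,.34,.6,-.42,-.13,.013,.028)]; print('tray rim',cv2.minAreaRect(np.float32(q[:,:2]*1000)))
E
python3 cans.py; python3 - <<'E'
from h import *
goal(460.5,-40.7,66,-4.5)
P=camera_params('wrist'); im,d=capture('wrist'); p=pts('wrist',d,P)
q=p[region(p,.4,.58,-.12,.05,.085,.12)]
m=region(p,.4,.58,-.12,.05,.088,.12).astype(np.uint8); n,l,st,_=cv2.connectedComponentsWithStats(m)
for i in range(1,n):
    if st[i,4]>300: print('w',st[i,4],circ(p[l==i]),np.median(p[l==i][:,2]))
E
```

```text
214 (array([ 769.3, -231.8]), 38.4) 92.8
308 (array([670.2, -20.9]), 23.8) 93.8
317 (array([ 674.4, -180.3]), 24.3) 93.7
tray rim ((473.3064880371094, -277.6865234375), (214.0113525390625, 214.29490661621094), 1.1321184635162354)
t 35.5 pos [460.6 -40.8 176.4] F [-0.6 -0.5 -1.3] open 0.536 gf 0.0
shift [-1.000e-01  0.000e+00  1.104e+02] rot [ 0.003 -0.013 -0.007]
w 4089 (array([459.2, -39.8]), 24.0) 0.09363767017096342
w 1155 (array([531. , -17.3]), 16.5) 0.09372446767876316
```

Request:
apply_moves([
  {"x": 0,"y": 0,"z": 0,"rx": 0,"ry": 0,"rz": 0,"claw": 0},
  {"x": 0,"y": 0,"z": 0,"rx": 0,"ry": 0,"rz": 0,"claw": 0},
  {"x": 0,"y": 0,"z": 0,"rx": 0,"ry": 0,"rz": 0,"claw": 0},
  {"x": 0,"y": 0,"z": 0,"rx": 0,"ry": 0,"rz": 0,"claw": 0},
  {"x": 0,"y": 0,"z": 40,"rx": 0,"ry": 0,"rz": 0,"claw": 0},
  {"x": 0,"y": 0,"z": 75,"rx": 0,"ry": 0,"rz": 0,"claw": 0},
  {"x": 0,"y": 0,"z": 100,"rx": 0,"ry": 0,"rz": 0,"claw": 0},
  {"x": 0,"y": 0,"z": 110,"rx": 0,"ry": 0,"rz": 0,"claw": 0},
  {"x": 0,"y": 0,"z": 110,"rx": 0,"ry": 0,"rz": 0,"claw": 0},
  {"x": 0,"y": 0,"z": 110,"rx": 0,"ry": 0,"rz": 0,"claw": 0},
])

```text
time_s: 36.8
position: [0.4615, -0.041, 0.0678]
tcp_rot: [[-0.997, 0.079, 0.002], [0.079, 0.997, -0.001], [-0.002, -0.0, -1.0]]
force: [-0.4, 0.8, -0.3]
opening: 0.997
grasp_force: 0.0
```

Request:
apply_moves([
  {"x": 0,"y": 0,"z": 0,"rx": 0,"ry": 0,"rz": 0,"claw": 100},
  {"x": 0,"y": 0,"z": 0,"rx": 0,"ry": 0,"rz": 0,"claw": 100},
  {"x": 0,"y": 0,"z": 0,"rx": 0,"ry": 0,"rz": 0,"claw": 100},
  {"x": 0,"y": 0,"z": 0,"rx": 0,"ry": 0,"rz": 0,"claw": 100},
  {"x": 0,"y": 0,"z": 0,"rx": 0,"ry": 0,"rz": 0,"claw": 100},
  {"x": 0,"y": 0,"z": -20,"rx": 0,"ry": 0,"rz": 0,"claw": 100},
  {"x": 0,"y": 0,"z": -45,"rx": 0,"ry": 0,"rz": 0,"claw": 100},
  {"x": 0,"y": 0,"z": -60,"rx": 0,"ry": 0,"rz": 0,"claw": 100},
  {"x": 0,"y": 0,"z": -60,"rx": 0,"ry": 0,"rz": 0,"claw": 100},
])

```text
time_s: 37.92
position: [0.4612, -0.041, 0.1275]
tcp_rot: [[-0.997, 0.079, 0.001], [0.079, 0.997, -0.001], [-0.002, -0.001, -1.0]]
force: [0.4, -0.4, -3.0]
opening: 0.687
grasp_force: 30.0
```

```bash
python3 -c "
from h import *
goal(421,-329.5,125,-4.5)"
```

```text
t 37.92 pos [461.2 -41.  127.5] F [ 0.4 -0.4 -3. ] open 0.687 gf 30.0
shift [  17.3 -290.8    2.6] rot [-0.006  0.015 -0.004]
```

Request:
apply_moves([
  {"x": 3,"y": -40,"z": 0,"rx": 0,"ry": 0,"rz": 0,"claw": 100},
  {"x": 6,"y": -90,"z": 0,"rx": 0,"ry": 0,"rz": 0,"claw": 100},
  {"x": 9,"y": -140,"z": 0,"rx": 0,"ry": 0,"rz": 0,"claw": 100},
  {"x": 12,"y": -190,"z": 0,"rx": 0,"ry": 0,"rz": 0,"claw": 100},
  {"x": 15,"y": -240,"z": 0,"rx": 0,"ry": 0,"rz": 0,"claw": 100},
  {"x": 17.3,"y": -275,"z": 0,"rx": 0,"ry": 0,"rz": 0,"claw": 100},
  {"x": 17.3,"y": -290.8,"z": 0,"rx": 0,"ry": 0,"rz": 0,"claw": 100},
  {"x": 17.3,"y": -290.8,"z": 0,"rx": 0,"ry": 0,"rz": 0,"claw": 100},
  {"x": 17.3,"y": -290.8,"z": 0,"rx": 0,"ry": 0,"rz": 0,"claw": 100},
])

```text
time_s: 39.05
position: [0.4202, -0.3272, 0.1264]
tcp_rot: [[-0.997, 0.078, -0.002], [0.078, 0.997, 0.003], [0.002, 0.003, -1.0]]
force: [0.3, 0.9, -2.3]
opening: 0.682
grasp_force: 30.0
```

```bash
python3 -c "
from h import *
goal(421,-329.5,72,-4.5)"
```

```text
t 39.05 pos [ 420.2 -327.2  126.4] F [ 0.3  0.9 -2.3] open 0.682 gf 30.0
shift [-1.1 -2.4 54.4] rot [ 0.024 -0.019  0.004]
```

Request:
apply_moves([
  {"x": 0,"y": 0,"z": 20,"rx": 0,"ry": 0,"rz": 0,"claw": 100},
  {"x": 0,"y": 0,"z": 35,"rx": 0,"ry": 0,"rz": 0,"claw": 100},
  {"x": 0,"y": 0,"z": 45,"rx": 0,"ry": 0,"rz": 0,"claw": 100},
  {"x": 0,"y": 0,"z": 50,"rx": 0,"ry": 0,"rz": 0,"claw": 100},
  {"x": 0,"y": 0,"z": 54,"rx": 0,"ry": 0,"rz": 0,"claw": 100},
  {"x": 0,"y": 0,"z": 54,"rx": 0,"ry": 0,"rz": 0,"claw": 100},
  {"x": 0,"y": 0,"z": 54,"rx": 0,"ry": 0,"rz": 0,"claw": 100},
])

```text
time_s: 39.92
position: [0.4208, -0.3296, 0.0734]
tcp_rot: [[-0.997, 0.079, 0.0], [0.079, 0.997, -0.001], [-0.001, -0.001, -1.0]]
force: [-0.2, 0.7, -3.4]
opening: 0.684
grasp_force: 30.0
```

```bash
python3 -c "
from h import *
goal(421,-329.5,72,-4.5)"
```

```text
t 39.92 pos [ 420.8 -329.6   73.4] F [-0.2  0.7 -3.4] open 0.684 gf 30.0
shift [-0.2  0.1  1.4] rot [-0.005  0.005 -0.007]
```

Request:
apply_moves([
  {"x": 0,"y": 0,"z": 2,"rx": 0,"ry": 0,"rz": 0,"claw": 100},
  {"x": 0,"y": 0,"z": 2.5,"rx": 0,"ry": 0,"rz": 0,"claw": 100},
  {"x": 0,"y": 0,"z": 2.5,"rx": 0,"ry": 0,"rz": 0,"claw": 0},
  {"x": 0,"y": 0,"z": 2.5,"rx": 0,"ry": 0,"rz": 0,"claw": 0},
  {"x": 0,"y": 0,"z": 2.5,"rx": 0,"ry": 0,"rz": 0,"claw": 0},
  {"x": 0,"y": 0,"z": 2.5,"rx": 0,"ry": 0,"rz": 0,"claw": 0},
  {"x": 0,"y": 0,"z": -20,"rx": 0,"ry": 0,"rz": 0,"claw": 0},
  {"x": 0,"y": 0,"z": -60,"rx": 0,"ry": 0,"rz": 0,"claw": 0},
  {"x": 0,"y": 0,"z": -100,"rx": 0,"ry": 0,"rz": 0,"claw": 0},
  {"x": 0,"y": 0,"z": -100,"rx": 0,"ry": 0,"rz": 0,"claw": 0},
])

```text
time_s: 41.18
position: [0.4221, -0.331, 0.1759]
tcp_rot: [[-0.997, 0.079, 0.005], [0.079, 0.997, -0.005], [-0.005, -0.005, -1.0]]
force: [-0.0, -0.2, -0.1]
opening: 0.996
grasp_force: 0.0
```

```bash
python3 cans.py; python3 -c "
from h import *
goal(533.5,-9.5,175,-4.5)"
```

```text
216 (array([ 769.8, -231.1]), 38.7) 92.9
304 (array([670.3, -20.5]), 24.1) 94.1
319 (array([ 674.1, -180.3]), 24.2) 93.8
316 (array([534.2,  -9.8]), 24.1) 94.0
tray rim ((460.4437255859375, -257.8031005859375), (237.33596801757812, 256.6007995605469), 0.3841443359851837)
t 41.23 pos [ 421.1 -329.9  174.2] F [ 0.9  0.1 -0.8] open 1.0 gf 0.0
shift [-86.7 328.3  -1.4] rot [-0.021  0.02  -0.005]
```

Request:
apply_moves([
  {"x": -86.7,"y": 328.3,"z": 0,"rx": 0,"ry": 0,"rz": 0,"claw": 0},
  {"x": -86.7,"y": 328.3,"z": 0,"rx": 0,"ry": 0,"rz": 0,"claw": 0},
  {"x": -86.7,"y": 328.3,"z": 0,"rx": 0,"ry": 0,"rz": 0,"claw": 0},
  {"x": -86.7,"y": 328.3,"z": 0,"rx": 0,"ry": 0,"rz": 0,"claw": 0},
  {"x": -86.7,"y": 328.3,"z": 0,"rx": 0,"ry": 0,"rz": 0,"claw": 0},
  {"x": -86.7,"y": 328.3,"z": 0,"rx": 0,"ry": 0,"rz": 0,"claw": 0},
  {"x": -86.7,"y": 328.3,"z": 0,"rx": 0,"ry": 0,"rz": 0,"claw": 0},
  {"x": -86.7,"y": 328.3,"z": 0,"rx": 0,"ry": 0,"rz": 0,"claw": 0},
  {"x": -86.7,"y": 328.3,"z": 0,"rx": 0,"ry": 0,"rz": 0,"claw": 0},
])

```text
time_s: 42.35
position: [0.5325, -0.0102, 0.1725]
tcp_rot: [[-0.997, 0.081, -0.001], [0.081, 0.997, 0.0], [0.001, -0.0, -1.0]]
force: [-0.0, 0.2, -0.6]
opening: 0.996
grasp_force: 0.0
```

```bash
python3 -c "
from h import *
goal(534,-9.7,66,-4.5)"
```

```text
t 42.35 pos [532.5 -10.2 172.5] F [-0.   0.2 -0.6] open 0.996 gf 0.0
shift [ -1.6   0.6 106.5] rot [-0.001 -0.012 -0.025]
```

Request:
apply_moves([
  {"x": -1,"y": 0.4,"z": 40,"rx": 0,"ry": 0,"rz": 0,"claw": 0},
  {"x": -1,"y": 0.4,"z": 75,"rx": 0,"ry": 0,"rz": 0,"claw": 0},
  {"x": -1,"y": 0.4,"z": 98,"rx": 0,"ry": 0,"rz": 0,"claw": 0},
  {"x": -1,"y": 0.4,"z": 107,"rx": 0,"ry": 0,"rz": 0,"claw": 0},
  {"x": -1,"y": 0.4,"z": 107,"rx": 0,"ry": 0,"rz": 0,"claw": 0},
  {"x": -1,"y": 0.4,"z": 107,"rx": 0,"ry": 0,"rz": 0,"claw": 0},
])

```text
time_s: 43.1
position: [0.5347, -0.0091, 0.0669]
tcp_rot: [[-0.997, 0.08, 0.002], [0.08, 0.997, -0.0], [-0.002, -0.0, -1.0]]
force: [0.1, -0.5, -0.5]
opening: 1.0
grasp_force: 0.0
```

Request:
apply_moves([
  {"x": 0,"y": 0,"z": 0,"rx": 0,"ry": 0,"rz": 0,"claw": 100},
  {"x": 0,"y": 0,"z": 0,"rx": 0,"ry": 0,"rz": 0,"claw": 100},
  {"x": 0,"y": 0,"z": 0,"rx": 0,"ry": 0,"rz": 0,"claw": 100},
  {"x": 0,"y": 0,"z": 0,"rx": 0,"ry": 0,"rz": 0,"claw": 100},
  {"x": 0,"y": 0,"z": 0,"rx": 0,"ry": 0,"rz": 0,"claw": 100},
  {"x": 0,"y": 0,"z": -20,"rx": 0,"ry": 0,"rz": 0,"claw": 100},
  {"x": 0,"y": 0,"z": -45,"rx": 0,"ry": 0,"rz": 0,"claw": 100},
  {"x": 0,"y": 0,"z": -60,"rx": 0,"ry": 0,"rz": 0,"claw": 100},
  {"x": 0,"y": 0,"z": -60,"rx": 0,"ry": 0,"rz": 0,"claw": 100},
])

```text
time_s: 44.22
position: [0.5345, -0.0087, 0.1267]
tcp_rot: [[-0.997, 0.079, 0.002], [0.079, 0.997, -0.0], [-0.002, -0.0, -1.0]]
force: [0.1, -0.2, -3.1]
opening: 0.679
grasp_force: 30.0
```

```bash
python3 -c "
from h import *
goal(525,-329.5,127,-4.5)"
```

```text
t 44.23 pos [534.5  -8.7 126.7] F [ 0.1 -0.2 -3.1] open 0.679 gf 30.0
shift [-1.590e+01 -3.205e+02 -2.000e-01] rot [-0.003  0.018 -0.006]
```

Request:
apply_moves([
  {"x": -3,"y": -45,"z": 0,"rx": 0,"ry": 0,"rz": 0,"claw": 100},
  {"x": -6,"y": -95,"z": 0,"rx": 0,"ry": 0,"rz": 0,"claw": 100},
  {"x": -9,"y": -145,"z": 0,"rx": 0,"ry": 0,"rz": 0,"claw": 100},
  {"x": -12,"y": -195,"z": 0,"rx": 0,"ry": 0,"rz": 0,"claw": 100},
  {"x": -14,"y": -245,"z": 0,"rx": 0,"ry": 0,"rz": 0,"claw": 100},
  {"x": -15.9,"y": -290,"z": 0,"rx": 0,"ry": 0,"rz": 0,"claw": 100},
  {"x": -15.9,"y": -320.5,"z": 0,"rx": 0,"ry": 0,"rz": 0,"claw": 100},
  {"x": -15.9,"y": -320.5,"z": 0,"rx": 0,"ry": 0,"rz": 0,"claw": 100},
  {"x": -15.9,"y": -320.5,"z": 0,"rx": 0,"ry": 0,"rz": 0,"claw": 100},
])

```text
time_s: 45.35
position: [0.5236, -0.3281, 0.1247]
tcp_rot: [[-0.997, 0.079, -0.002], [0.079, 0.997, 0.003], [0.003, 0.003, -1.0]]
force: [0.2, 0.7, -3.2]
opening: 0.682
grasp_force: 30.0
```

Request:
apply_moves([
  {"x": 0,"y": 0,"z": 20,"rx": 0,"ry": 0,"rz": 0,"claw": 100},
  {"x": 0,"y": 0,"z": 35,"rx": 0,"ry": 0,"rz": 0,"claw": 100},
  {"x": 0,"y": 0,"z": 45,"rx": 0,"ry": 0,"rz": 0,"claw": 100},
  {"x": 0,"y": 0,"z": 50,"rx": 0,"ry": 0,"rz": 0,"claw": 100},
  {"x": 0,"y": 0,"z": 54,"rx": 0,"ry": 0,"rz": 0,"claw": 100},
  {"x": 0,"y": 0,"z": 54,"rx": 0,"ry": 0,"rz": 0,"claw": 100},
  {"x": 0,"y": 0,"z": 54,"rx": 0,"ry": 0,"rz": 0,"claw": 100},
])

```text
time_s: 46.22
position: [0.5248, -0.3296, 0.0725]
tcp_rot: [[-0.997, 0.079, 0.001], [0.079, 0.997, -0.001], [-0.001, -0.001, -1.0]]
force: [-0.0, 0.0, -2.0]
opening: 0.683
grasp_force: 30.0
```

Request:
apply_moves([
  {"x": 0,"y": 0,"z": 1.5,"rx": 0,"ry": 0,"rz": 0,"claw": 100},
  {"x": 0,"y": 0,"z": 1.5,"rx": 0,"ry": 0,"rz": 0,"claw": 100},
  {"x": 0,"y": 0,"z": 1.5,"rx": 0,"ry": 0,"rz": 0,"claw": 0},
  {"x": 0,"y": 0,"z": 1.5,"rx": 0,"ry": 0,"rz": 0,"claw": 0},
  {"x": 0,"y": 0,"z": 1.5,"rx": 0,"ry": 0,"rz": 0,"claw": 0},
  {"x": 0,"y": 0,"z": 1.5,"rx": 0,"ry": 0,"rz": 0,"claw": 0},
  {"x": 0,"y": 0,"z": -20,"rx": 0,"ry": 0,"rz": 0,"claw": 0},
  {"x": 0,"y": 0,"z": -60,"rx": 0,"ry": 0,"rz": 0,"claw": 0},
  {"x": 0,"y": 0,"z": -100,"rx": 0,"ry": 0,"rz": 0,"claw": 0},
  {"x": 0,"y": 0,"z": -100,"rx": 0,"ry": 0,"rz": 0,"claw": 0},
])

```text
time_s: 47.48
position: [0.5264, -0.331, 0.1757]
tcp_rot: [[-0.997, 0.079, 0.006], [0.079, 0.997, -0.005], [-0.006, -0.005, -1.0]]
force: [0.4, -0.0, -1.3]
opening: 1.003
grasp_force: 0.0
```

```bash
python3 cans.py; python3 -c "
from h import *
goal(670.3,-20.7,175,-4.5)"
```

```text
212 (array([ 769.6, -231. ]), 38.5) 93.3
313 (array([669.8, -20.6]), 24.2) 93.5
323 (array([ 674.4, -181.1]), 24.1) 94.0
tray rim ((548.4447021484375, -276.3012390136719), (61.51491928100586, 214.71829223632812), 0.30245134234428406)
t 47.52 pos [ 525.2 -330.   173.7] F [ 0.1 -0.2  0.2] open 0.999 gf 0.0
shift [-120.2  319.8   -1.7] rot [-0.021  0.027 -0.005]
```

Request:
apply_moves([
  {"x": -120,"y": 319.8,"z": 0,"rx": 0,"ry": 0,"rz": 0,"claw": 0},
  {"x": -120,"y": 319.8,"z": 0,"rx": 0,"ry": 0,"rz": 0,"claw": 0},
  {"x": -120,"y": 319.8,"z": 0,"rx": 0,"ry": 0,"rz": 0,"claw": 0},
  {"x": -120,"y": 319.8,"z": 0,"rx": 0,"ry": 0,"rz": 0,"claw": 0},
  {"x": -120,"y": 319.8,"z": 0,"rx": 0,"ry": 0,"rz": 0,"claw": 0},
  {"x": -120,"y": 319.8,"z": 0,"rx": 0,"ry": 0,"rz": 0,"claw": 0},
  {"x": -120,"y": 319.8,"z": 0,"rx": 0,"ry": 0,"rz": 0,"claw": 0},
  {"x": -120,"y": 319.8,"z": 0,"rx": 0,"ry": 0,"rz": 0,"claw": 0},
  {"x": -120,"y": 319.8,"z": 0,"rx": 0,"ry": 0,"rz": 0,"claw": 0},
])

```text
time_s: 48.65
position: [0.6687, -0.0216, 0.1715]
tcp_rot: [[-0.997, 0.081, -0.001], [0.081, 0.997, -0.0], [0.001, -0.0, -1.0]]
force: [-0.1, 0.6, 0.6]
opening: 1.0
grasp_force: 0.0
```

```bash
python3 -c "
from h import *
goal(670.1,-20.7,66,-4.5)"
```

```text
t 48.65 pos [668.7 -21.6 171.5] F [-0.1  0.6  0.6] open 1.0 gf 0.0
shift [ -1.4   1.  105.5] rot [-0.001 -0.014 -0.025]
```

Request:
apply_moves([
  {"x": -0.5,"y": 0.4,"z": 40,"rx": 0,"ry": 0,"rz": 0,"claw": 0},
  {"x": -0.5,"y": 0.4,"z": 75,"rx": 0,"ry": 0,"rz": 0,"claw": 0},
  {"x": -0.5,"y": 0.4,"z": 98,"rx": 0,"ry": 0,"rz": 0,"claw": 0},
  {"x": -0.5,"y": 0.4,"z": 106,"rx": 0,"ry": 0,"rz": 0,"claw": 0},
  {"x": -0.5,"y": 0.4,"z": 106,"rx": 0,"ry": 0,"rz": 0,"claw": 0},
  {"x": -0.5,"y": 0.4,"z": 106,"rx": 0,"ry": 0,"rz": 0,"claw": 0},
])

```text
time_s: 49.4
position: [0.6709, -0.0203, 0.0674]
tcp_rot: [[-0.997, 0.08, 0.002], [0.08, 0.997, -0.0], [-0.002, -0.0, -1.0]]
force: [-0.6, -0.1, 0.8]
opening: 0.992
grasp_force: 0.0
```

Request:
apply_moves([
  {"x": 0,"y": 0,"z": 0,"rx": 0,"ry": 0,"rz": 0,"claw": 100},
  {"x": 0,"y": 0,"z": 0,"rx": 0,"ry": 0,"rz": 0,"claw": 100},
  {"x": 0,"y": 0,"z": 0,"rx": 0,"ry": 0,"rz": 0,"claw": 100},
  {"x": 0,"y": 0,"z": 0,"rx": 0,"ry": 0,"rz": 0,"claw": 100},
  {"x": 0,"y": 0,"z": 0,"rx": 0,"ry": 0,"rz": 0,"claw": 100},
  {"x": 0,"y": 0,"z": -20,"rx": 0,"ry": 0,"rz": 0,"claw": 100},
  {"x": 0,"y": 0,"z": -45,"rx": 0,"ry": 0,"rz": 0,"claw": 100},
  {"x": 0,"y": 0,"z": -60,"rx": 0,"ry": 0,"rz": 0,"claw": 100},
  {"x": 0,"y": 0,"z": -60,"rx": 0,"ry": 0,"rz": 0,"claw": 100},
])

```text
time_s: 50.52
position: [0.671, -0.0198, 0.1279]
tcp_rot: [[-0.997, 0.079, 0.003], [0.079, 0.997, -0.001], [-0.003, -0.0, -1.0]]
force: [-0.2, -0.0, -2.6]
opening: 0.682
grasp_force: 30.0
```

```bash
python3 -c "
from h import *
goal(421,-225.5,127,-4.5)"
```

```text
t 50.52 pos [671.  -19.8 127.9] F [-0.2 -0.  -2.6] open 0.682 gf 30.0
shift [ 2.329e+02 -2.248e+02  2.000e-01] rot [-0.003  0.032 -0.006]
```

Request:
apply_moves([
  {"x": 30,"y": -29,"z": 0,"rx": 0,"ry": 0,"rz": 0,"claw": 100},
  {"x": 65,"y": -63,"z": 0,"rx": 0,"ry": 0,"rz": 0,"claw": 100},
  {"x": 100,"y": -97,"z": 0,"rx": 0,"ry": 0,"rz": 0,"claw": 100},
  {"x": 135,"y": -130,"z": 0,"rx": 0,"ry": 0,"rz": 0,"claw": 100},
  {"x": 170,"y": -164,"z": 0,"rx": 0,"ry": 0,"rz": 0,"claw": 100},
  {"x": 205,"y": -198,"z": 0,"rx": 0,"ry": 0,"rz": 0,"claw": 100},
  {"x": 232.9,"y": -224.8,"z": 0,"rx": 0,"ry": 0,"rz": 0,"claw": 100},
  {"x": 232.9,"y": -224.8,"z": 0,"rx": 0,"ry": 0,"rz": 0,"claw": 100},
  {"x": 232.9,"y": -224.8,"z": 0,"rx": 0,"ry": 0,"rz": 0,"claw": 100},
  {"x": 232.9,"y": -224.8,"z": 0,"rx": 0,"ry": 0,"rz": 0,"claw": 100},
])

```text
time_s: 51.78
position: [0.4208, -0.2248, 0.126]
tcp_rot: [[-0.997, 0.078, 0.0], [0.078, 0.997, -0.0], [-0.0, -0.0, -1.0]]
force: [-0.4, -1.3, -2.3]
opening: 0.685
grasp_force: 30.0
```

Request:
apply_moves([
  {"x": 0,"y": 0,"z": 20,"rx": 0,"ry": 0,"rz": 0,"claw": 100},
  {"x": 0,"y": 0,"z": 35,"rx": 0,"ry": 0,"rz": 0,"claw": 100},
  {"x": 0,"y": 0,"z": 45,"rx": 0,"ry": 0,"rz": 0,"claw": 100},
  {"x": 0,"y": 0,"z": 50,"rx": 0,"ry": 0,"rz": 0,"claw": 100},
  {"x": 0,"y": 0,"z": 54,"rx": 0,"ry": 0,"rz": 0,"claw": 100},
  {"x": 0,"y": 0,"z": 54,"rx": 0,"ry": 0,"rz": 0,"claw": 100},
  {"x": 0,"y": 0,"z": 54,"rx": 0,"ry": 0,"rz": 0,"claw": 100},
])

```text
time_s: 52.65
position: [0.4202, -0.2256, 0.0724]
tcp_rot: [[-0.997, 0.079, 0.001], [0.079, 0.997, -0.0], [-0.001, -0.0, -1.0]]
force: [-0.5, 0.3, -2.7]
opening: 0.685
grasp_force: 30.0
```

Request:
apply_moves([
  {"x": 0,"y": 0,"z": 1.5,"rx": 0,"ry": 0,"rz": 0,"claw": 100},
  {"x": 0,"y": 0,"z": 1.5,"rx": 0,"ry": 0,"rz": 0,"claw": 100},
  {"x": 0,"y": 0,"z": 1.5,"rx": 0,"ry": 0,"rz": 0,"claw": 0},
  {"x": 0,"y": 0,"z": 1.5,"rx": 0,"ry": 0,"rz": 0,"claw": 0},
  {"x": 0,"y": 0,"z": 1.5,"rx": 0,"ry": 0,"rz": 0,"claw": 0},
  {"x": 0,"y": 0,"z": 1.5,"rx": 0,"ry": 0,"rz": 0,"claw": 0},
  {"x": 0,"y": 0,"z": -20,"rx": 0,"ry": 0,"rz": 0,"claw": 0},
  {"x": 0,"y": 0,"z": -60,"rx": 0,"ry": 0,"rz": 0,"claw": 0},
  {"x": 0,"y": 0,"z": -100,"rx": 0,"ry": 0,"rz": 0,"claw": 0},
  {"x": 0,"y": 0,"z": -100,"rx": 0,"ry": 0,"rz": 0,"claw": 0},
])

```text
time_s: 53.9
position: [0.4216, -0.2266, 0.1746]
tcp_rot: [[-0.997, 0.079, 0.005], [0.079, 0.997, -0.005], [-0.006, -0.004, -1.0]]
force: [-1.1, -0.0, -0.5]
opening: 0.999
grasp_force: 0.0
```

```bash
python3 cans.py; python3 -c "
from h import *
goal(674.3,-180.6,175,-4.5)"
```

```text
219 (array([ 768.8, -230.4]), 37.8) 92.8
314 (array([ 675.1, -180.6]), 24.5) 93.9
208 (array([ 528.3, -326.7]), 23.1) 97.2
199 (array([ 424.9, -227.1]), 19.8) 99.2
tray rim ((466.5973815917969, -256.6627197265625), (224.78057861328125, 254.12083435058594), 0.3444328308105469)
t 53.95 pos [ 420.6 -225.8  173.1] F [-0.1  0.4 -0.8] open 0.999 gf 0.0
shift [-249.3   65.1   -1.4] rot [-0.019  0.024 -0.005]
```

Request:
apply_moves([
  {"x": -249.3,"y": 65.1,"z": 0,"rx": 0,"ry": 0,"rz": 0,"claw": 0},
  {"x": -249.3,"y": 65.1,"z": 0,"rx": 0,"ry": 0,"rz": 0,"claw": 0},
  {"x": -249.3,"y": 65.1,"z": 0,"rx": 0,"ry": 0,"rz": 0,"claw": 0},
  {"x": -249.3,"y": 65.1,"z": 0,"rx": 0,"ry": 0,"rz": 0,"claw": 0},
  {"x": -249.3,"y": 65.1,"z": 0,"rx": 0,"ry": 0,"rz": 0,"claw": 0},
  {"x": -249.3,"y": 65.1,"z": 0,"rx": 0,"ry": 0,"rz": 0,"claw": 0},
  {"x": -249.3,"y": 65.1,"z": 0,"rx": 0,"ry": 0,"rz": 0,"claw": 0},
  {"x": -249.3,"y": 65.1,"z": 0,"rx": 0,"ry": 0,"rz": 0,"claw": 0},
  {"x": -249.3,"y": 65.1,"z": 0,"rx": 0,"ry": 0,"rz": 0,"claw": 0},
])

```text
time_s: 55.08
position: [0.673, -0.1807, 0.1724]
tcp_rot: [[-0.997, 0.08, -0.0], [0.08, 0.997, 0.0], [0.0, -0.0, -1.0]]
force: [0.5, -0.2, -0.1]
opening: 1.001
grasp_force: 0.0
```

```bash
python3 -c "
from h import *
goal(674.4,-180.6,66,-4.5)"
```

```text
t 55.08 pos [ 673.  -180.7  172.4] F [ 0.5 -0.2 -0.1] open 1.001 gf 0.0
shift [ -1.4   0.2 106.4] rot [-0.    -0.001 -0.016]
```

Request:
apply_moves([
  {"x": -0.6,"y": 0,"z": 40,"rx": 0,"ry": 0,"rz": 0,"claw": 0},
  {"x": -0.6,"y": 0,"z": 75,"rx": 0,"ry": 0,"rz": 0,"claw": 0},
  {"x": -0.6,"y": 0,"z": 98,"rx": 0,"ry": 0,"rz": 0,"claw": 0},
  {"x": -0.6,"y": 0,"z": 106.5,"rx": 0,"ry": 0,"rz": 0,"claw": 0},
  {"x": -0.6,"y": 0,"z": 106.5,"rx": 0,"ry": 0,"rz": 0,"claw": 0},
  {"x": -0.6,"y": 0,"z": 106.5,"rx": 0,"ry": 0,"rz": 0,"claw": 0},
])

```text
time_s: 55.82
position: [0.6752, -0.1807, 0.067]
tcp_rot: [[-0.997, 0.079, 0.002], [0.079, 0.997, -0.001], [-0.002, -0.001, -1.0]]
force: [-0.3, -0.7, 0.4]
opening: 1.0
grasp_force: 0.0
```

Request:
apply_moves([
  {"x": 0,"y": 0,"z": 0,"rx": 0,"ry": 0,"rz": 0,"claw": 100},
  {"x": 0,"y": 0,"z": 0,"rx": 0,"ry": 0,"rz": 0,"claw": 100},
  {"x": 0,"y": 0,"z": 0,"rx": 0,"ry": 0,"rz": 0,"claw": 100},
  {"x": 0,"y": 0,"z": 0,"rx": 0,"ry": 0,"rz": 0,"claw": 100},
  {"x": 0,"y": 0,"z": 0,"rx": 0,"ry": 0,"rz": 0,"claw": 100},
  {"x": 0,"y": 0,"z": -20,"rx": 0,"ry": 0,"rz": 0,"claw": 100},
  {"x": 0,"y": 0,"z": -45,"rx": 0,"ry": 0,"rz": 0,"claw": 100},
  {"x": 0,"y": 0,"z": -60,"rx": 0,"ry": 0,"rz": 0,"claw": 100},
  {"x": 0,"y": 0,"z": -60,"rx": 0,"ry": 0,"rz": 0,"claw": 100},
])

```text
time_s: 56.95
position: [0.6753, -0.1807, 0.1275]
tcp_rot: [[-0.997, 0.079, 0.003], [0.079, 0.997, -0.001], [-0.003, -0.001, -1.0]]
force: [0.0, 0.0, -3.0]
opening: 0.685
grasp_force: 30.0
```

```bash
python3 -c "
from h import *
goal(525,-225.5,127,-4.5)"
```

```text
t 56.95 pos [ 675.3 -180.7  127.5] F [ 0.  0. -3.] open 0.685 gf 30.0
shift [ 1.462e+02 -5.660e+01  1.000e-01] rot [-0.012  0.032 -0.006]
```

Request:
apply_moves([
  {"x": 30,"y": -11,"z": 0,"rx": 0,"ry": 0,"rz": 0,"claw": 100},
  {"x": 60,"y": -23,"z": 0,"rx": 0,"ry": 0,"rz": 0,"claw": 100},
  {"x": 90,"y": -35,"z": 0,"rx": 0,"ry": 0,"rz": 0,"claw": 100},
  {"x": 120,"y": -46,"z": 0,"rx": 0,"ry": 0,"rz": 0,"claw": 100},
  {"x": 146.2,"y": -56.6,"z": 0,"rx": 0,"ry": 0,"rz": 0,"claw": 100},
  {"x": 146.2,"y": -56.6,"z": 0,"rx": 0,"ry": 0,"rz": 0,"claw": 100},
  {"x": 146.2,"y": -56.6,"z": 0,"rx": 0,"ry": 0,"rz": 0,"claw": 100},
  {"x": 146.2,"y": -56.6,"z": 0,"rx": 0,"ry": 0,"rz": 0,"claw": 100},
])

```text
time_s: 57.95
position: [0.5251, -0.2251, 0.1255]
tcp_rot: [[-0.997, 0.078, 0.001], [0.078, 0.997, -0.0], [-0.001, -0.0, -1.0]]
force: [0.4, 0.3, -3.0]
opening: 0.684
grasp_force: 30.0
```

Request:
apply_moves([
  {"x": 0,"y": 0,"z": 20,"rx": 0,"ry": 0,"rz": 0,"claw": 100},
  {"x": 0,"y": 0,"z": 35,"rx": 0,"ry": 0,"rz": 0,"claw": 100},
  {"x": 0,"y": 0,"z": 45,"rx": 0,"ry": 0,"rz": 0,"claw": 100},
  {"x": 0,"y": 0,"z": 50,"rx": 0,"ry": 0,"rz": 0,"claw": 100},
  {"x": 0,"y": 0,"z": 54,"rx": 0,"ry": 0,"rz": 0,"claw": 100},
  {"x": 0,"y": 0,"z": 54,"rx": 0,"ry": 0,"rz": 0,"claw": 100},
  {"x": 0,"y": 0,"z": 54,"rx": 0,"ry": 0,"rz": 0,"claw": 100},
])

```text
time_s: 58.82
position: [0.5243, -0.2253, 0.0719]
tcp_rot: [[-0.997, 0.079, 0.001], [0.079, 0.997, -0.0], [-0.001, -0.0, -1.0]]
force: [1.0, -0.7, -3.5]
opening: 0.681
grasp_force: 30.0
```

Lower 1 mm more and release. Then rise and clear out over the table centre to check everything.

Request:
apply_moves([
  {"x": 0,"y": 0,"z": 1.3,"rx": 0,"ry": 0,"rz": 0,"claw": 100},
  {"x": 0,"y": 0,"z": 1.3,"rx": 0,"ry": 0,"rz": 0,"claw": 100},
  {"x": 0,"y": 0,"z": 1.3,"rx": 0,"ry": 0,"rz": 0,"claw": 0},
  {"x": 0,"y": 0,"z": 1.3,"rx": 0,"ry": 0,"rz": 0,"claw": 0},
  {"x": 0,"y": 0,"z": 1.3,"rx": 0,"ry": 0,"rz": 0,"claw": 0},
  {"x": 0,"y": 0,"z": 1.3,"rx": 0,"ry": 0,"rz": 0,"claw": 0},
  {"x": 0,"y": 0,"z": -20,"rx": 0,"ry": 0,"rz": 0,"claw": 0},
  {"x": 0,"y": 0,"z": -60,"rx": 0,"ry": 0,"rz": 0,"claw": 0},
  {"x": 0,"y": 0,"z": -110,"rx": 0,"ry": 0,"rz": 0,"claw": 0},
  {"x": 0,"y": 0,"z": -140,"rx": 0,"ry": 0,"rz": 0,"claw": 0},
])

```text
time_s: 60.08
position: [0.5248, -0.2255, 0.214]
tcp_rot: [[-0.997, 0.079, 0.003], [0.079, 0.997, -0.002], [-0.003, -0.002, -1.0]]
force: [-0.8, -0.4, -0.4]
opening: 0.996
grasp_force: 0.0
```

Request:
apply_moves([
  {"x": 30,"y": 60,"z": 0,"rx": 0,"ry": 0,"rz": 0,"claw": 0},
  {"x": 30,"y": 120,"z": 0,"rx": 0,"ry": 0,"rz": 0,"claw": 0},
  {"x": 30,"y": 180,"z": 0,"rx": 0,"ry": 0,"rz": 0,"claw": 0},
  {"x": 30,"y": 240,"z": 0,"rx": 0,"ry": 0,"rz": 0,"claw": 0},
  {"x": 30,"y": 240,"z": 0,"rx": 0,"ry": 0,"rz": 0,"claw": 0},
  {"x": 30,"y": 240,"z": 0,"rx": 0,"ry": 0,"rz": 0,"claw": 0},
])

```text
time_s: 60.82
position: [0.5132, 0.0164, 0.2116]
tcp_rot: [[-0.997, 0.078, 0.0], [0.078, 0.997, -0.001], [-0.0, -0.001, -1.0]]
force: [-0.1, -0.1, -0.0]
opening: 1.003
grasp_force: 0.0
```

```bash
python3 cans.py; python3 -c "
from h import *
im,d=capture('scene'); save('sf',im); im,d=capture('top'); save('tf',im)
P=camera_params('top');p=pts('top',d,P)
q=p[region(p,.57,.7,.1,.24,.06,.08)]; print('bar',cv2.minAreaRect(np.float32(q[:,:2]*1000)))
print(read_state()['time_s'])"
```

```text
212 (array([ 769.9, -231.5]), 38.7) 93.3
450 (array([ 524.5, -225.7]), 23.9) 97.9
448 (array([ 524.4, -329.5]), 23.9) 97.8
470 (array([ 420.9, -225.7]), 23.9) 97.8
475 (array([ 420.2, -330.7]), 24.3) 98.1
tray rim ((461.5790100097656, -257.444580078125), (236.2429656982422, 256.1405029296875), 1.1261082887649536)
bar ((636.2051391601562, 171.0072021484375), (19.011964797973633, 59.1697998046875), 85.72672271728516)
60.975
```

View pics/sf.png

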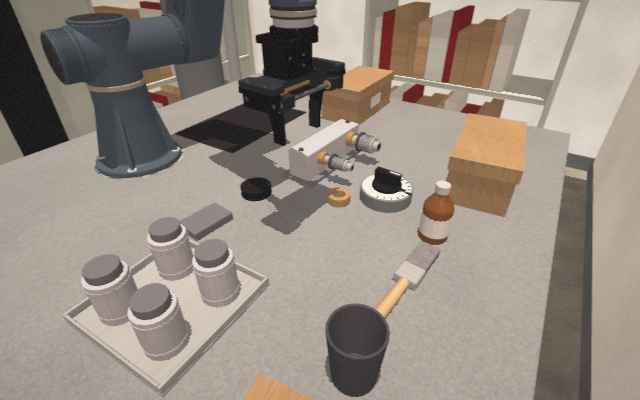

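View pics/tf.png

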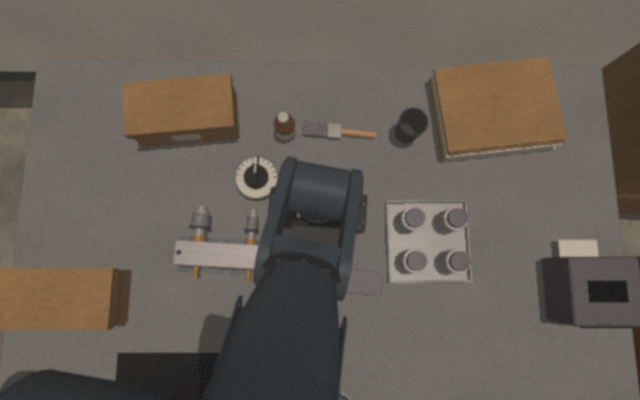

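The final views show all four canisters upright in the tray, at (410,220), (456,218), (411,262) and (457,262) in the top picture. Their lid tops are at about 98 mm, which is home on the 5 mm floor. The pointer is at zero, and the bystanders I can see are in place. Handing in.

```bash
python3 -c "
from rig import hand_in
print(hand_in())"
```

```text
the job is handed in; nothing more can be done
None
```

I vented both couplers in order, supply then return; set the gauge to zero within about half a degree; pressed all four lids home; stood the four canisters upright in the tray; and handed the job in at about 61 s of the 200 s allowed.

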